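# Slide the heavy tool case home in its bay and bar it in

### The job

Park the heavy red tool case in its yellow bay on the bench: slide it there by pushing only on its low black foot, never on the red upper case, until the foot sits squarely against the yellow back stop, and then swing the striped retaining bar fully shut behind it. The case must stay standing on the bench the whole way, neither tipped nor lifted, and the green reel, the blue can and the wrench stay where they are.

Things in the scene. Friction and masses are not known exactly. Their poses are not given: they have to be found in the camera images.
- case: heavy case, about 1.6 kg: 7 to 14 N to slide. Origin: centre of the foot's underside; x points out of its far face, to the bay, z up. Black foot 105 (x) by 160 (y) by 34 mm tall; push its near face (x = -52.5 mm), which sticks out 45 mm in front of the red upper case. Starts 70 to 130 mm short of the stop, up to 18 mm off centre, 0.15 rad askew. Pushed above 45 to 70 mm up, it tips forward
- case_top: the red steel upper case, fixed on the foot: 60 mm deep (x from -7.5 to +52.5 mm in the case frame), 150 mm wide, from 34 to 180 mm above the bench, with a black carrying handle on top up to 209 mm. Same origin and axes as the case. Not to be pushed
- case_toe (a point): middle of the lower edge of the foot's far face (case frame x = +52.5 mm, z = 0); this comes to the bay's origin when the case is home
- case_heel (a point): middle of the foot's near face, the face to push (case frame x = -52.5 mm, 17 mm above the bench)
- bay: yellow bay, fixed. Origin: middle of the back stop's inner face at bench height; x is the push direction, y left, z up. Stop 250 mm wide, 32 tall, 22 thick, beyond the origin. Cheeks 32 mm tall, inner faces at y = +-92 mm (12 mm play each side), run 60 mm towards the robot, then flare out to about x = -90. Home, the foot's near face is at x = -105. Flat tape marks the lane
- bar (a joint): retaining bar's angle, rad. 0: fully shut at a hard stop, lying along the bay's +y, 14 mm behind the parked foot; grows anticlockwise from above. Starts open at 2.0 to 2.6, out to the right and towards the robot, clear of the lane. At angle q it points from the hinge along (-sin q, cos q) in the bay's x, y. Stiff hinge: stays where left, about 0.15 N m to turn
- bar_hinge (a point): the bar's hinge axis, vertical, at x = -125, y = -130 mm in the bay frame, 23 mm above the bench (mid-height of the bar); does not move with the bar; its axes are the bay's
- bar_mid (a point): a point on the bar's centre line 120 mm from the hinge. The bar is striped yellow and black, 190 mm long, 12 mm thick, 20 mm tall, from 13 to 33 mm above the bench; the point's y axis points from the hinge to the bar's free end
- tape_reel: green reel lying flat, 100 mm across, 30 mm tall, origin at the centre of its underside; leave alone
- spray_can: blue can standing upright, 54 mm across, 150 mm tall, origin at the centre of its underside; leave alone
- wrench: steel wrench lying flat, 170 mm long along its x, origin at the middle of its underside; leave alone
Mind the look-alikes: they are no part of the job. Of the things that look like the case, the middle-sized one is meant.

How it is judged:
By the outcome, as a careful person would: the job done as asked, in the order asked, and still so for the second after the job is handed in, with the robot touching nothing.
It also fails if it takes over 58 s, if anything falls off the work surface, if the arm or the gripper's body presses on something with over 40 N, if the wrist force passes 120 N, or if a joint passes its speed limit or range.

### The arm

A 7-joint arm with a two-finger parallel gripper is mounted at the origin on the work surface. World frame = base frame: x ahead of the robot, y to its left, z up, the work surface at z = 0. Lengths are in m, angles in rad, forces in N, time in s.
With the tool pointing down it reaches from about 0.425 to 0.925 m from the base axis. Payload 6.8 kg.
Tool frame: the origin (TCP) lies midway between the tips of the shut fingers; the grasp point (between the pads) lies 19 mm behind it; x points along the fingers, z is the direction in which the jaws open and shut, and the axes are right-handed (so a half turn about x gives the same grasp; the last joint's range is limited). The gripper opens to 85 mm and grips with 20 to 120 N. Pads are 22 mm wide; open, the fingers measure 114 mm over their backs; the gripper's body (76 mm by 85 mm) begins 54 mm behind the grasp point. The pads swing forward as they close: fully open they stand 13 mm farther back than shut.
Start: joints at [-1.355, 0.477, 0.022, 1.555, -0.011, 1.109, -0.083], TCP at [0.215, 0.64, 0.231] pointing down, gripper open.
Joint ranges: [-2.96, 2.96], [-0.34, 2.1], [-1.41, 1.46], [0.24, 2.44], [-1.37, 4.51], [0.17, 1.92], [-2.96, 2.96]. Speed limits (rad/s): [2.39, 2.39, 3.14, 3.14, 3.14, 3.14, 3.14].

### API

Orientations are given as a unit quaternion [w, x, y, z].
In Python, from station import bot gives the robot as it stands. The module is installed in compiled form; this text tells all that it offers.
- The arm moves only by the shell command python3 -m jog 'ROWS' [FORCE]. ROWS is text: rows parted by semicolons, each of 7 numbers parted by spaces: the shift along the tool's x, y, z in mm, then the turn, a rotation vector about the tool's x, y, z in units of 6 degrees (1.0 is 6 degrees), then the finger opening in mm, from 0 to 85.4. A call has 1 to 5 rows; each row shifts and turns the commanded pose from where the row before left it, along the tool's axes as they then stand; what a row does not reach is not made up. A row lasts 1/10 s, in which the tool goes at most 50 mm and 8.59 degrees, less where a joint would pass 70% of its speed; a pose out of reach is approached as far as the arm can. A call with a gripper value outside its range is refused whole. The fingers move at their own pace and stop on an object; FORCE is the grip in N (left out, the last holds). Time passes only in rows, so rows that do not move let the fingers close. It gives the time, the measured TCP pose, the force and the opening at its end, in the units of the state.
- bot.get_obs(): the state, without advancing time (a new reading comes with each control period).
- bot.read_camera(name): name is "scene" or "side" or "wrist"; returns (picture, depth): 384x512x3 uint8, red, green, blue; 384x512 float32, m along the optical axis (not along the pixel's ray), 0 where there is no reading.
- bot.calibration(name): a dict with "fx", "fy", "cx", "cy" (pixels), "D" ([k1, k2, p1, p2, k3] as OpenCV has them; the pictures are not rectified), "T" (4x4, takes a point from camera to world coordinates). Camera axes: x right, y up, looking along -z (the intrinsics and any distortion apply to the point x, -y, -z); pixel columns grow to the right and rows downward; lengths in m; the calibration is good to about 2 mm. A picture is of the moment at which its call begins: read the wrist's pose just before it. calibration takes no time and is no camera call; for the wrist camera it gives the pose at the moment of the call.
- bot.hand_in(): hands the job in, once; it reports no verdict.
The state is a dict: "t": time; "q": joint angles; "joint_vel": joint speeds; "joint_torque": joint torques, N m; "eef_pos": TCP position; "tool_rot": TCP orientation; "contact_force": force on the tool from outside, world axes, zero at the start; "torque": the same for the moment, N m; "gripper_width": opening from 0.0 (shut) to 1.0 (fully open).
Only numpy, scipy, OpenCV 4.12 (cv2) and the standard library are available. Lean on these libraries where they do the work, as an engineer would, in place of code of your own. Each camera call takes 0.05 s, during which the arm holds its last target.

## Working session

There is one attempt and no reset: what is moved stays moved. The work goes in short steps, Python scripts to look and compute and a shell command to move; the robot and the scene stay as the last step left them, time stands still between calls to the robot, and variables do not carry over. Pictures are saved under pics/ and viewed, and the job is handed in when it is done.

```bash
mkdir -p pics; python3 - <<'E'
from station import bot
import cv2,numpy as np
for n in("scene","side","wrist"):
    p,d=bot.read_camera(n); cv2.imwrite(f"pics/{n}0.png",p[:,:,::-1]); np.save(f"pics/{n}0d.npy",d)
    c=bot.calibration(n); print(n,{k:np.round(v,3).tolist() for k,v in c.items()})
    np.save(f"pics/{n}0c.npy",c,allow_pickle=True)
o=bot.get_obs();print(o)
E
```

```text
scene {'fx': 486.794, 'fy': 486.794, 'cx': 255.698, 'cy': 190.925, 'D': [-0.11, 0.0, 0.0, 0.0, 0.0], 'T': [[-0.216, 0.926, -0.31, 0.184], [-0.976, -0.206, 0.064, 0.096], [-0.005, 0.316, 0.949, 1.081], [0.0, 0.0, 0.0, 1.0]]}
side {'fx': 356.27, 'fy': 356.27, 'cx': 252.543, 'cy': 202.07, 'D': [-0.099, 0.0, 0.0, 0.0, 0.0], 'T': [[0.886, 0.343, -0.312, 0.285], [-0.463, 0.66, -0.592, -0.405], [0.003, 0.669, 0.743, 0.631], [0.0, 0.0, 0.0, 1.0]]}
wrist {'fx': 330.599, 'fy': 330.599, 'cx': 251.471, 'cy': 193.003, 'D': [0.028, 0.0, 0.0, 0.0, 0.0], 'T': [[0.318, -0.91, -0.267, 0.147], [0.948, 0.304, 0.092, 0.662], [-0.002, -0.282, 0.959, 0.374], [0.0, 0.0, 0.0, 1.0]]}
{'t': 0.15, 'q': array([-1.35512617,  0.47759445,  0.02239541,  1.5561439 , -0.01149252,
        1.10932966, -0.08308461]), 'joint_vel': array([-4.66698960e-05,  6.39056264e-04,  4.45129293e-04, -1.02246493e-03,
        4.75685889e-06, -5.73825228e-04, -1.33223617e-03]), 'joint_torque': array([ 2.48159929e-03, -5.96924686e+01,  1.60992153e+00, -2.81490737e+01,
        1.26340863e-02,  6.60048026e-03, -7.70267434e-06]), 'eef_pos': array([0.21464516, 0.63951513, 0.23059458]), 'tool_rot': array([ 0.57369332, -0.41318306,  0.57441301,  0.41255961]), 'contact_force': array([-0.16836166,  0.73142449,  0.89044172]), 'torque': array([ 0.02970903, -0.03989197, -0.0363353 ]), 'gripper_width': 0.9978572892123517}
```

View pics/scene0.png

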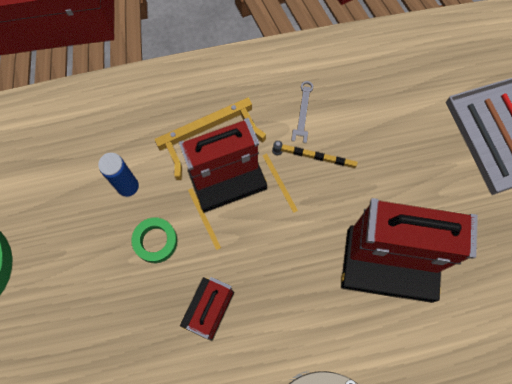

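View pics/side0.png

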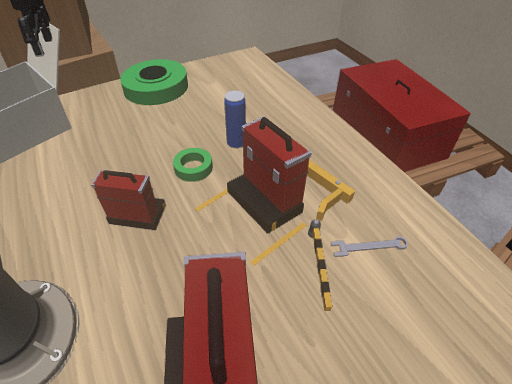

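View pics/wrist0.png

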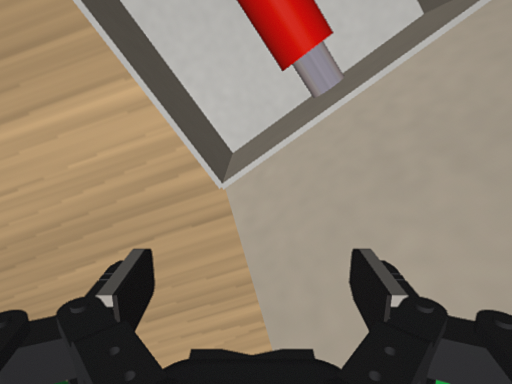

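The scene view shows the middle case at about (225,165) and the bay's stop at (205,123). The bar's hinge is at (278,148) with the bar running to (355,163). The can, reel and wrench stand around them. I'll enlarge the crops next.

```bash
python3 - <<'E'
import cv2
p=cv2.imread("pics/scene0.png"); cv2.imwrite("pics/sc.png",cv2.resize(p[85:255,140:370],None,fx=3.4,fy=3.4,interpolation=cv2.INTER_CUBIC))
p=cv2.imread("pics/side0.png"); cv2.imwrite("pics/si.png",cv2.resize(p[110:310,190:420],None,fx=3,fy=3,interpolation=cv2.INTER_CUBIC))
E
cat > h.py <<'E'
import numpy as np,cv2
from station import bot
def ray(n,uv,c=None):
    c=c or bot.calibration(n)
    K=np.array([[c['fx'],0,c['cx']],[0,c['fy'],c['cy']],[0,0,1]])
    x=cv2.undistortPoints(np.array(uv,float).reshape(-1,1,2),K,np.array(c['D']),criteria=(3,50,1e-10)).reshape(-1,2) if False else cv2.undistortPoints(np.array(uv,float).reshape(-1,1,2),K,np.array(c['D'])).reshape(-1,2)
    T=np.array(c['T']); d=np.c_[x[:,0],-x[:,1],-np.ones(len(x))]@T[:3,:3].T
    return T[:3,3],d
def at_z(n,uv,z,c=None):
    o,d=ray(n,uv,c); z=np.broadcast_to(z,len(d)); return o+d*((z-o[2])/d[:,2])[:,None]
def proj(n,P,c=None):
    c=c or bot.calibration(n);T=np.array(c['T']);q=(np.atleast_2d(P)-T[:3,3])@T[:3,:3]
    K=np.array([[c['fx'],0,c['cx']],[0,c['fy'],c['cy']],[0,0,1]])
    q=q*[1,-1,-1]
    return cv2.projectPoints(q,np.zeros(3),np.zeros(3),K,np.array(c['D']))[0].reshape(-1,2)
E
```

```text
(no output)
```

View pics/sc.png

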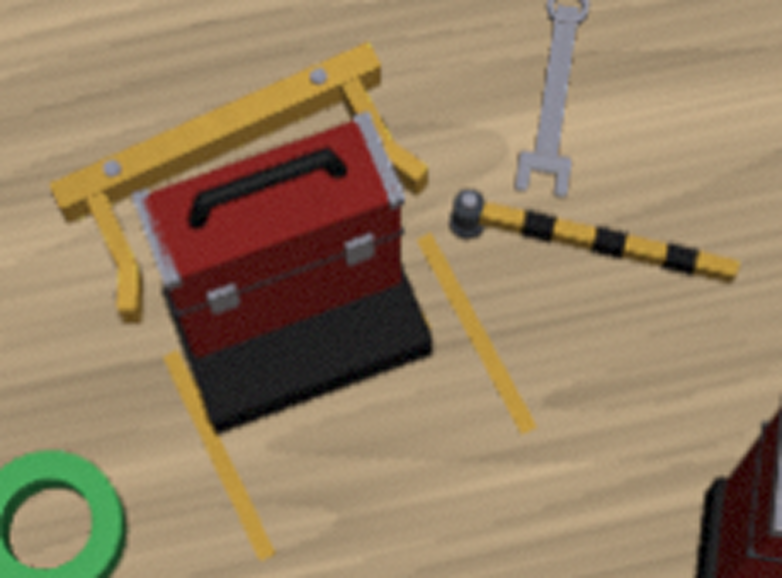

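View pics/si.png

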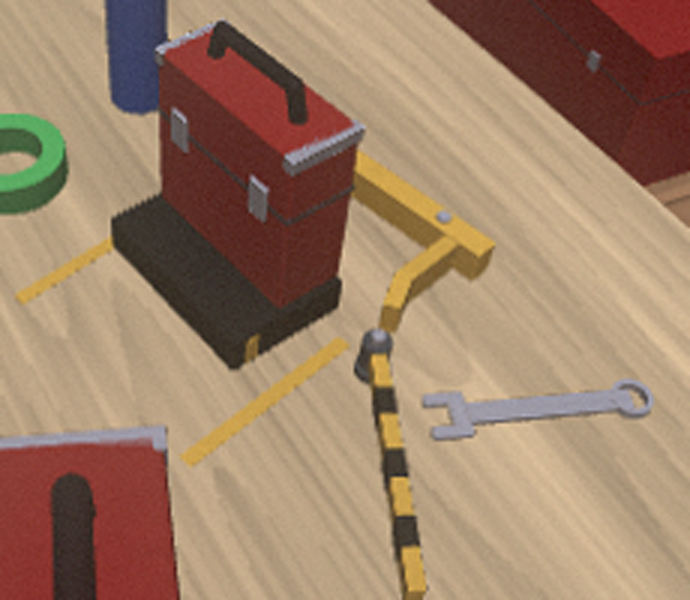

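```bash
python3 - <<'E'
from h import *
S=lambda a:np.array(a)/3.4+[140,85]
I=lambda a:np.array(a)/3+[190,110]
pr=lambda l,P:print(l,np.round(P*1000,1).tolist())
st=at_z("scene",S([[64,207],[380,68],[51,183],[372,43]]),.032);pr("stop in L,R, out L,R",st)
ft=at_z("scene",S([[216,419],[433,338]]),.034);pr("foot top",ft)
fb=at_z("scene",S([[218,433],[432,353]]),.0);pr("foot bot",fb)
b=at_z("scene",S([[467,200]]),.04);pr("hinge",b)
be=at_z("scene",S([[738,265],[483,211]]),.033);pr("bar end,start",be)
tp=at_z("scene",S([[174,354],[265,556],[428,237],[527,430]]),.0);pr("tape",tp)
ct=at_z("scene",S([[135,200],[180,282],[362,118],[403,198]]),.18);pr("casetop",ct)
pr("side foot top L, nearR,bot nearR, bot farR",at_z("side",I([[113,221],[236,343],[236,369],[340,303]]),[.034,.034,0,0]))
pr("side stop: inR topend",at_z("side",I([[467,262],[494,243]]),.032))
pr("side hinge",at_z("side",I([[378,340]]),.04))
u=st[1]-st[0];ay=-u[:2]/np.linalg.norm(u[:2]);print("len",np.linalg.norm(u))
ax=np.array([ay[1],-ay[0]]);print("bay x",ax,np.arctan2(ax[1],ax[0]))
u=ft[1]-ft[0];print("foot yaw",np.arctan2(u[0],-u[1]),np.linalg.norm(u)); u=fb[1]-fb[0];print(np.arctan2(u[0],-u[1]),np.linalg.norm(u))
for a,b2 in((0,1),(2,3)): u=tp[a]-tp[b2];print("tape yaw",np.arctan2(u[1],u[0]))
for a,b2 in((0,2),(1,3)): u=ct[b2]-ct[a];print("top yaw",np.arctan2(u[0],-u[1]),np.linalg.norm(u))
E
```

```text
stop in L,R, out L,R [[686.3, 225.0, 32.0], [743.5, -11.9, 32.0], [706.4, 231.2, 32.0], [764.5, -10.7, 32.0]]
foot top [[512.0, 149.4, 34.0], [536.0, -3.1, 34.0]]
foot bot [[512.6, 151.6, 0.0], [536.9, -3.2, 0.0]]
hinge [[626.6, -47.6, 40.0]]
bar end,start [[542.6, -218.5, 33.0], [619.2, -57.5, 33.0]]
tape [[575.0, 171.0, 0.0], [422.3, 136.7, 0.0], [621.9, -19.7, 0.0], [469.1, -53.9, 0.0]]
casetop [[610.5, 164.6, 180.0], [553.0, 147.4, 180.0], [633.7, 21.2, 180.0], [576.7, 8.5, 180.0]]
side foot top L, nearR,bot nearR, bot farR [[510.6, 148.8, 34.0], [536.6, -2.6, 34.0], [539.0, -1.0, 0.0], [642.2, 17.4, 0.0]]
side stop: inR topend [[734.0, -14.5, 32.0], [765.6, -8.1, 32.0]]
side hinge [[624.7, -50.9, 40.0]]
len 0.24380833955155276
bay x [0.97203674 0.23482883] 0.23704246795433942
foot yaw 0.1563934793095933 0.15432661414971985
0.15602535433896944 0.1566679129789031
tape yaw 0.2207078430437197
tape yaw 0.219874177899221
top yaw 0.16051491076239027 0.14521570812852605
top yaw 0.169193145541377 0.14087392391965162
```

```bash
cat >> h.py <<'E'
def cloud(n,d,c=None):
    c=c or bot.calibration(n); v,u=np.mgrid[0:384,0:512]; uv=np.c_[u.ravel(),v.ravel()]
    o,r=ray(n,uv,c); return (o+r*d.reshape(-1,1)).reshape(384,512,3)
def rect(x0,x1,y0,y1,z): return np.array([[x0,y0,z],[x1,y0,z],[x1,y1,z],[x0,y1,z]])/1000.
def place(P,x,y,yaw):
    c,s=np.cos(yaw),np.sin(yaw); P=np.atleast_2d(P); return P@np.array([[c,-s,0],[s,c,0],[0,0,1]]).T+[x,y,0]
def overlay(n,img,bay,case,q,crop,k,fn):
    x0,y0,x1,y1=crop; im=cv2.resize(img[y0:y1,x0:x1],None,fx=k,fy=k,interpolation=cv2.INTER_CUBIC)
    L=[]
    for z in(0,32): L.append((place(rect(0,22,-125,125,z),*bay),(255,255,0)))
    for s in(1,-1): L.append((place(np.array([[0,92*s,32],[-60,92*s,32]])/1000.,*bay),(255,255,0)))
    for z in(0,34): L.append((place(rect(-52.5,52.5,-80,80,z),*case),(0,255,0)))
    L.append((place(rect(-7.5,52.5,-75,75,180),*case),(0,255,0)))
    b=np.array([[0,0,33],[-190*np.sin(q),190*np.cos(q),33]])/1000.+[-.125,-.130,0]
    L.append((place(b,*bay),(255,0,255)))
    for P,col in L:
        p=(proj(n,P)-[x0,y0]+.5)*k; cv2.polylines(im,[p.astype(int)],True,col,1)
    cv2.imwrite(fn,im)
E
python3 - <<'E'
from h import *
from scipy.spatial.transform import Rotation as R
o=bot.get_obs();w=o['tool_rot'];M=R.from_quat([w[1],w[2],w[3],w[0]]).as_matrix();print("tool axes cols\n",M.round(3))
T=np.array(bot.calibration("wrist")['T']);print("cam in tool",(M.T@(T[:3,3]-o['eef_pos'])).round(3))
bay=(.7165,.1045,.220);case=(.576,.081,.157)
c,s=np.cos(.22),np.sin(.22);h=np.array([.7165,.1045])+np.array([[c,-s],[s,c]])@[-.125,-.13]
e=np.array([.5426,-.2185])-h;print("hinge",h,"barlen",np.linalg.norm(e)); l=np.array([[c,s],[-s,c]])@e; q=np.arctan2(-l[0],l[1]);print("q",q)
overlay("scene",cv2.imread("pics/scene0.png"),bay,case,q,(140,85,370,255),3.4,"pics/ov1.png")
overlay("side",cv2.imread("pics/side0.png"),bay,case,q,(190,110,420,310),3,"pics/ov2.png")
C=cloud("scene",np.load("pics/scene0d.npy"))
for nm,(a,b2,c2,d2) in {"small":(180,270,235,345),"big":(340,195,480,305),"can":(98,148,140,200),"reel":(130,215,180,265),"wrench":(290,78,315,145)}.items():
    P=C[b2:d2,a:c2].reshape(-1,3); P=P[(P[:,2]>.012 if nm!="wrench" else .004)&(P[:,2]<.5)&(P[:,0]<.75)]
    print(nm,P.min(0).round(3),P.max(0).round(3))
E
```

```text
tool axes cols
 [[-0.    -0.948  0.318]
 [-0.001  0.318  0.948]
 [-1.    -0.    -0.001]]
cam in tool [-0.143  0.071 -0.   ]
hinge [ 0.62288267 -0.04964537] barlen 0.18696842703987726
q 2.4777736634856087
small [0.228 0.122 0.013] [0.363 0.247 0.154]
big [ 0.199 -0.348  0.012] [ 0.402 -0.109  0.277]
can [0.585 0.291 0.013] [0.638 0.343 0.155]
reel [0.418 0.221 0.012] [0.518 0.323 0.037]Traceback (most recent call last):
  File "<stdin>", line 12, in <module>
TypeError: ufunc 'bitwise_and' not supported for the input types, and the inputs could not be safely coerced to any supported types according to the casting rule ''safe''
```

View pics/ov1.png

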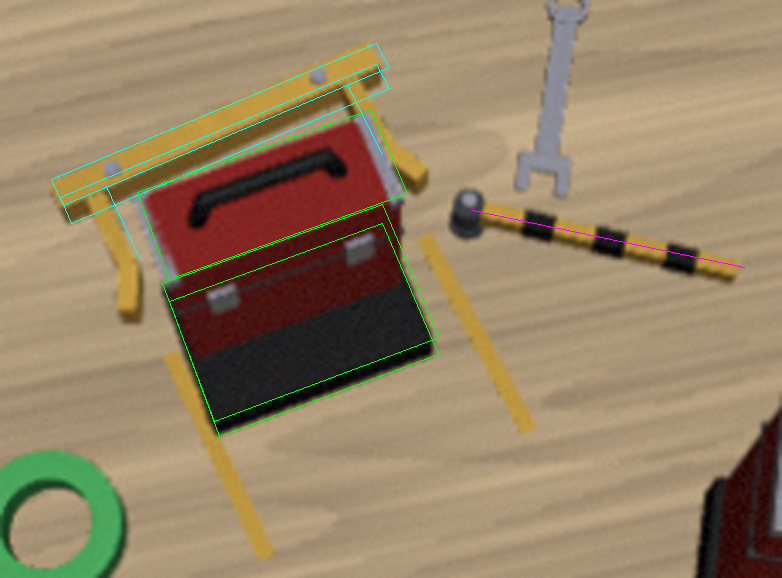

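View pics/ov2.png

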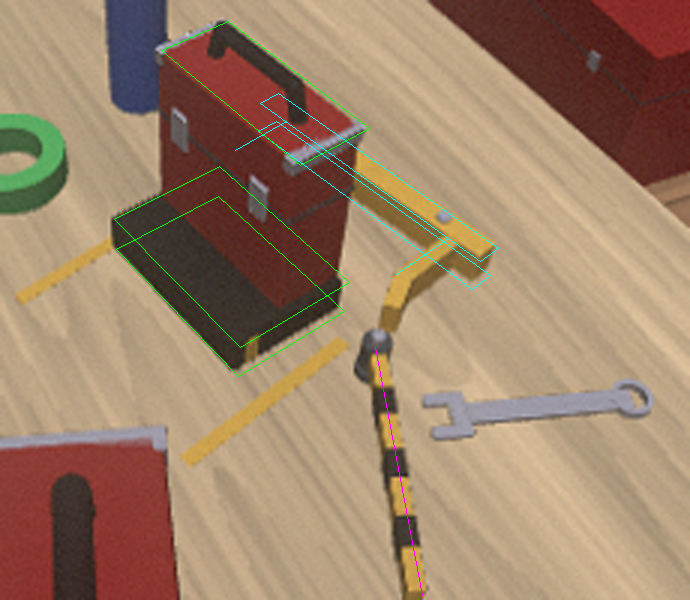

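The overlays fit to within a few mm. The foot is about 88 mm short of the stop, about 10 mm left at the heel, and skewed −0.065. The wrist camera is on tool +y, so I'll push along tool −y with the fingers open for two contact points.

```bash
for i in 1; do python3 -m jog '0 -29 -30.5 0 0 0 70;0 -29 -30.5 0 0 0 70;0 -29 -30.5 0 0 0 70;0 -29 -30.5 0 0 0 70;0 -29 -30.5 0 0 0 70' 
python3 -m jog '0 -29 -30.5 0 0 0 70;0 -29 -30.5 0 0 0 70;0 -29 -30.5 0 0 0 70;0 -29 -30.5 0 0 0 70;0 -29 -30.5 0 0 0 70' 
python3 -m jog '0 -29 -30.5 0 0 0 70;0 -29 -30.5 0 0 0 70;0 -29 -30.5 0 0 0 70;0 -29 -30.5 0 0 0 70;0 -29 -30.5 0 0 0 70'
python3 -m jog '0 0 0 -1.15 0 0 70;0 0 0 -1.15 0 0 70;0 0 0 -1.15 0 0 70;0 0 0 -1.13 0 0 70;0 0 0 0 0 0 70'; done
cat > pos.py <<'E'
# current pose relative to goal; usage pos.py gx gy gz(m) yaw(push dir) tilt(deg back)
import sys
from h import *
from scipy.spatial.transform import Rotation as R
a=list(map(float,sys.argv[1:]))
o=bot.get_obs();w=o['tool_rot'];M=R.from_quat([w[1],w[2],w[3],w[0]]).as_matrix()
print("t %.2f"%o['t'],"p",o['eef_pos'].round(4),"pushdir yaw %.3f"%np.arctan2(-M[1,1],-M[0,1]),"x",M[:,0].round(3),"z",M[:,2].round(3),"F",o['contact_force'].round(1),"q",o['q'].round(2),"g",round(o['gripper_width'],3))
if len(a)>=3: 
    print("delta tool mm",(M.T@(np.array(a[:3])-o['eef_pos'])*1000).round(1))
if len(a)>3:
    y=a[3];t=np.radians(a[4]) if len(a)>4 else 0
    d=np.array([np.cos(y),np.sin(y),0]);zz=np.array([0,0,1.])
    X=-zz*np.cos(t)+d*np.sin(t);Y=-(d*np.cos(t)+zz*np.sin(t));G=np.c_[X,Y,np.cross(X,Y)]
    print("turn units",(np.degrees(R.from_matrix(M.T@G).as_rotvec())/6).round(2))
E
python3 pos.py .4835 .0666 .2306 .157 10
```

```text
t: 0.65
eef_pos: [0.3042, 0.4474, 0.2311]
tool_rot: [0.574, -0.413, 0.574, 0.413]
contact_force: [1.2, 0.3, -0.1]
gripper_width: 0.822
t: 1.15
eef_pos: [0.393, 0.2568, 0.2313]
tool_rot: [0.574, -0.413, 0.574, 0.413]
contact_force: [1.1, -0.7, -0.7]
gripper_width: 0.82
t: 1.65
eef_pos: [0.4819, 0.0662, 0.2314]
tool_rot: [0.574, -0.413, 0.574, 0.413]
contact_force: [0.0, 0.9, 0.5]
gripper_width: 0.819
t: 2.15
eef_pos: [0.4814, 0.0677, 0.2312]
tool_rot: [0.459, -0.538, 0.459, 0.538]
contact_force: [0.2, -0.2, -0.7]
gripper_width: 0.82
t 2.15 p [0.4814 0.0677 0.2312] pushdir yaw 0.157 x [-0. -0. -1.] z [-0.156  0.988  0.   ] F [ 0.2 -0.2 -0.7] q [-0.54  0.16  0.3   2.01 -0.06  0.98  1.52] g 0.82
delta tool mm [ 0.6 -1.9 -1.4]
turn units [-0.    0.   -1.67]
```

```bash
python3 -m jog '0 0 0 0 0 -0.84 70;0 0 0 0 0 -0.83 70;0 0 0 0 0 0 70'; python3 pos.py .4835 .0666 .06 .157 10
python3 - <<'E'
from station import bot
import cv2
for n in("wrist","side"):
    cv2.imwrite(f"pics/{n}1.png",bot.read_camera(n)[0][:,:,::-1])
E
```

```text
t: 2.45
eef_pos: [0.4793, 0.0672, 0.2307]
tool_rot: [-0.505, 0.574, -0.412, -0.495]
contact_force: [-0.3, -0.6, -0.5]
gripper_width: 0.824
t 2.45 p [0.4793 0.0672 0.2307] pushdir yaw 0.153 x [ 0.171  0.027 -0.985] z [-0.152  0.988  0.001] F [-0.3 -0.6 -0.5] q [-0.56  0.06  0.3   2.14  0.    0.78  1.45] g 0.824
delta tool mm [168.8  25.5  -1.4]
turn units [-0.04  0.   -0.01]
```

View pics/wrist1.png

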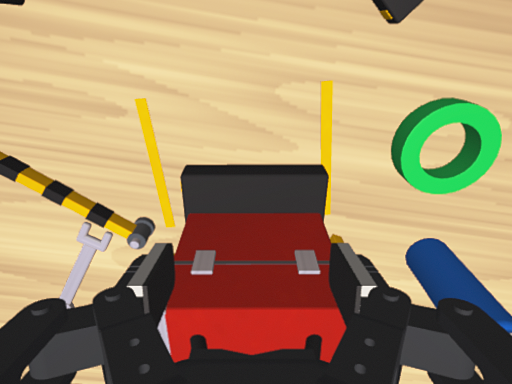

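View pics/side1.png

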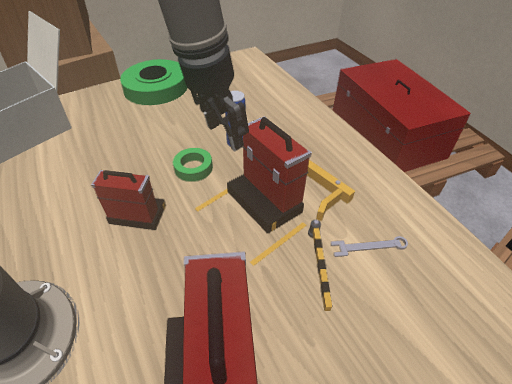

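```bash
python3 -m jog '34 5 0 0 0 0 70;34 5 0 0 0 0 70;34 5 0 0 0 0 70;34 5 0 0 0 0 70;33 5 -1 0 0 0 70'; python3 pos.py .4835 .0666 .01 .157 10
python3 - <<'E'
from station import bot
import cv2
for n in("wrist","side"):
    cv2.imwrite(f"pics/{n}2.png",bot.read_camera(n)[0][:,:,::-1])
E
```

```text
t: 3.05
eef_pos: [0.4877, 0.0681, 0.059]
tool_rot: [-0.505, 0.575, -0.411, -0.495]
contact_force: [0.9, 1.1, -0.8]
gripper_width: 0.818
t 3.05 p [0.4877 0.0681 0.059 ] pushdir yaw 0.155 x [ 0.171  0.027 -0.985] z [-0.154  0.988  0.   ] F [ 0.9  1.1 -0.8] q [-0.46  0.38  0.21  2.26 -0.18  0.34  1.62] g 0.818
delta tool mm [47.5 12.8 -0.8]
turn units [-0.02 -0.   -0.  ]
```

View pics/wrist2.png

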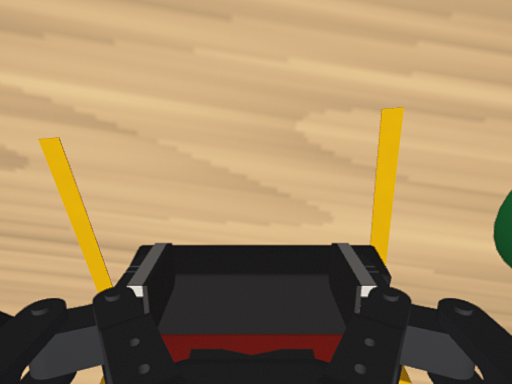

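View pics/side2.png

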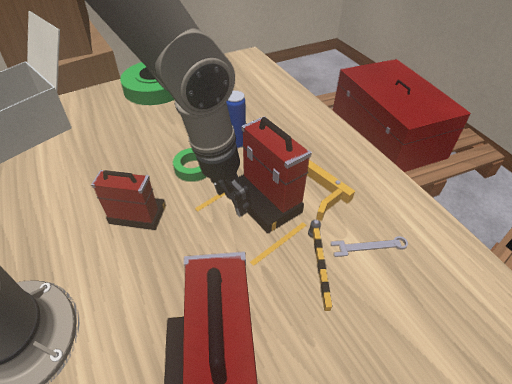

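```bash
python3 - <<'E'
from h import *
P=place(np.array([[-52.5,-80,0],[-52.5,80,0],[-52.5,-80,34],[-52.5,80,34],[-7.5,-75,34],[-7.5,75,34]])/1e3,.5755,.082,.157)
print(proj("wrist",P).round(0).tolist())
from scipy.spatial.transform import Rotation as R
o=bot.get_obs();w=o['tool_rot'];M=R.from_quat([w[1],w[2],w[3],w[0]]).as_matrix()
for x in(0,-10,-20):
  for y in (-11,0,11): print(x,y,proj("wrist",o['eef_pos']+M@(np.array([x,y,35])/1e3)).round(0).tolist())
p,d=bot.read_camera("wrist");C=cloud("wrist",d)
for u,v in((355,247),(340,247),(360,292),(375,300),(380,290),(250,246),(250,260),(250,272),(250,290),(250,325),(250,345)): print(u,v,C[v,u].round(4),(M.T@(C[v,u]-o['eef_pos'])*1000).round(1))
E
```

```text
[[136.0, 250.0], [371.0, 250.0], [117.0, 284.0], [390.0, 284.0], [137.0, 339.0], [370.0, 339.0]]
0 -11 [[325.0, 272.0]]
0 0 [[326.0, 252.0]]
0 11 [[327.0, 230.0]]
-10 -11 [[329.0, 284.0]]
-10 0 [[331.0, 262.0]]
-10 11 [[332.0, 239.0]]
-20 -11 [[335.0, 296.0]]
-20 0 [[336.0, 273.0]]
-20 11 [[338.0, 249.0]]
355 247 [0.5119 0.1415 0.0026] [ 59.6 -29.   69.5]
340 247 [0.4675 0.1014 0.0734] [-18.4   8.7  36.6]
360 292 [0.4654 0.1006 0.1022] [-47.2   6.1  36.1]
375 300 [0.4602 0.101  0.1111] [-56.8   9.6  37.3]
380 290 [0.4604 0.1046 0.1059] [-51.6   9.7  40.8]
250 246 [0.5218 0.0713 0.0032] [ 58.9 -28.1  -1.4]
250 260 [0.5244 0.0718 0.015 ] [ 47.7 -32.6  -1.3]
250 272 [0.5244 0.0718 0.0267] [ 36.2 -34.6  -1.3]
250 290 [0.5293 0.0726 0.037 ] [ 26.8 -41.2  -1.3]
250 325 [0.5574 0.077  0.037 ] [ 31.5 -69.2  -1.3]
250 345 [0.5694 0.0789 0.0417] [ 29.  -81.9  -1.3]
```

```bash
python3 -m jog '17 4 0 0 0 0 70;17 4 0 0 0 0 70;17 4 0 0 0 0 70;0 0 0 0 0 0 70'; python3 pos.py .4835 .0666 .006 .157 10
```

```text
t: 3.6
eef_pos: [0.4841, 0.0673, 0.0084]
tool_rot: [-0.505, 0.575, -0.411, -0.495]
contact_force: [0.2, -0.5, -0.8]
gripper_width: 0.819
t 3.60 p [0.4841 0.0673 0.0084] pushdir yaw 0.155 x [ 0.171  0.027 -0.985] z [-0.155  0.988  0.   ] F [ 0.2 -0.5 -0.8] q [-0.4   0.48  0.14  2.28 -0.22  0.21  1.66] g 0.819
delta tool mm [ 2.2  1.1 -0.6]
turn units [-0.02  0.   -0.  ]
```

```bash
python3 -m jog '1.7 -8 0 0 0 0 70;1.5 -8 0 0 0 0 70;1.4 -8 0 0 0 0 70;0 0 0 0 0 0 70'; python3 -m jog '0.5 -3 0 0 0 0 70;0.5 -3 0 0 0 0 70;0.5 -3 0 0 0 0 70;0 0 0 0 0 0 70'; python3 pos.py
python3 - <<'E'
from station import bot
import cv2
for n in("wrist","side"):
    cv2.imwrite(f"pics/{n}3.png",bot.read_camera(n)[0][:,:,::-1])
E
```

```text
t: 4.0
eef_pos: [0.5103, 0.0716, 0.009]
tool_rot: [-0.506, 0.576, -0.41, -0.494]
contact_force: [0.1, -0.3, 0.4]
gripper_width: 0.82
t: 4.4
eef_pos: [0.5137, 0.0717, 0.0071]
tool_rot: [-0.503, 0.574, -0.413, -0.497]
contact_force: [-7.0, -1.3, 5.0]
gripper_width: 0.822
t 4.40 p [0.5137 0.0717 0.0071] pushdir yaw 0.156 x [ 0.166  0.026 -0.986] z [-0.155  0.988  0.   ] F [-7.  -1.3  5. ] q [-0.39  0.52  0.15  2.21 -0.22  0.25  1.66] g 0.822
```

View pics/wrist3.png

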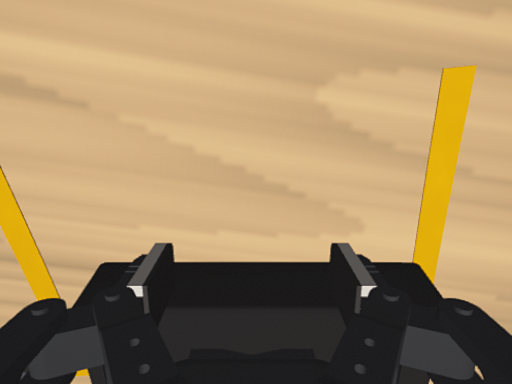

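View pics/side3.png

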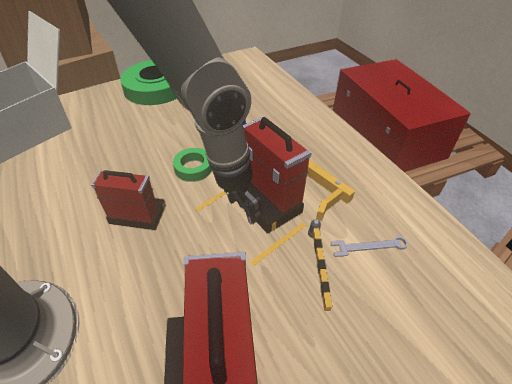

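```bash
python3 -m jog '0.9 -4.9 -0.35 0 0 0 70;0.9 -4.9 -0.35 0 0 0 70;0.9 -4.9 -0.35 0 0 0 70;0.9 -4.9 -0.35 0 0 0 70;0.9 -4.9 -0.35 0 0 0 70'; python3 pos.py; python3 -m jog '0.9 -4.9 -0.35 0 0 0 70;0.9 -4.9 -0.35 0 0 0 70;0.9 -4.9 -0.35 0 0 0 70;0.9 -4.9 -0.35 0 0 0 70;0 0 0 0 0 0 70';python3 pos.py
python3 - <<'E'
from h import *
for n in("scene","side"):
    p=bot.read_camera(n)[0][:,:,::-1]; cv2.imwrite(f"pics/{n}4.png",p)
p=cv2.imread("pics/scene4.png"); cv2.imwrite("pics/sc4.png",cv2.resize(p[85:255,140:370],None,fx=3.4,fy=3.4,interpolation=cv2.INTER_CUBIC))
E
```

```text
t: 5.0
eef_pos: [0.5353, 0.0736, 0.006]
tool_rot: [-0.502, 0.573, -0.414, -0.499]
contact_force: [-14.8, -2.2, 10.6]
gripper_width: 0.821
t 5.00 p [0.5353 0.0736 0.006 ] pushdir yaw 0.156 x [ 0.16   0.026 -0.987] z [-0.156  0.988  0.   ] F [-14.8  -2.2  10.6] q [-0.39  0.54  0.15  2.16 -0.22  0.29  1.67] g 0.821
t: 5.5
eef_pos: [0.5571, 0.0756, 0.006]
tool_rot: [-0.502, 0.574, -0.413, -0.498]
contact_force: [-6.8, -1.5, 0.8]
gripper_width: 0.82
t 5.50 p [0.5571 0.0756 0.006 ] pushdir yaw 0.156 x [ 0.163  0.026 -0.986] z [-0.156  0.988  0.   ] F [-6.8 -1.5  0.8] q [-0.38  0.56  0.15  2.11 -0.22  0.31  1.67] g 0.82
```

View pics/sc4.png

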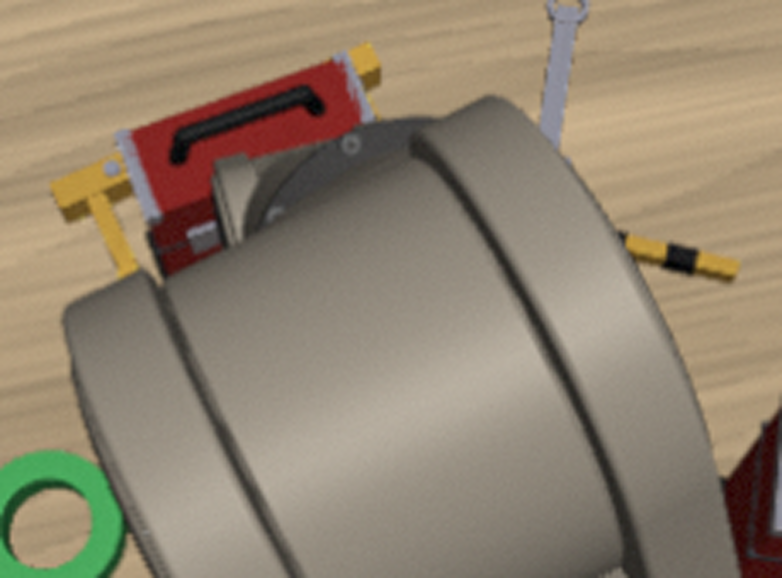

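View pics/side4.png

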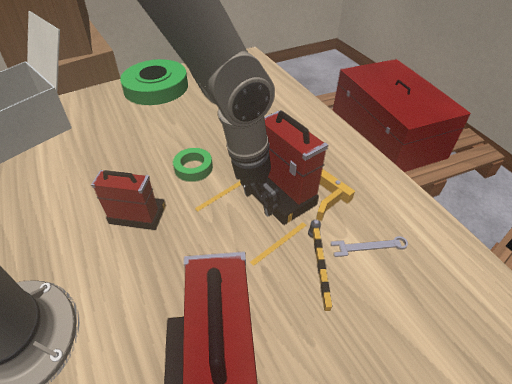

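```bash
python3 - <<'E'
from h import *
ct=at_z("scene",np.array([[118,133],[155,220],[341,53]])/3.4+[140,85],.18);print(ct.round(4))
u=ct[2]-ct[0];yaw=np.arctan2(u[0],-u[1]);print(yaw,np.linalg.norm(u))
m=(ct[0]+ct[2])/2; toe=m[:2]; c,s=np.cos(.222),np.sin(.222);d=toe-[.7145,.107];print("toe bay",c*d[0]+s*d[1],-s*d[0]+c*d[1])
E
```

```text
[[0.6566 0.1674 0.18  ]
 [0.5951 0.1551 0.18  ]
 [0.6801 0.0245 0.18  ]]
0.16296334257139863 0.14484242952801724
toe bay -0.04749021341792949 -0.0005973480438622811
```

```bash
python3 -m jog '0.9 -4.9 -0.4 -0.1 -0.02 0 70;0.9 -4.9 -0.4 -0.1 -0.02 0 70;0.9 -4.9 -0.4 -0.1 -0.02 0 70;0.9 -4.9 -0.4 -0.1 -0.02 0 70;0.9 -4.9 -0.4 -0.1 -0.02 0 70'; python3 pos.py; python3 -m jog '0.9 -4.9 -0.2 -0.1 -0.02 0 70;0.9 -4.9 0 0 0 0 70;0.5 -2.5 0 0 0 0 70;0 0 0 0 0 0 70';python3 pos.py
python3 - <<'E'
from h import *
for n in("scene","side"):
    p=bot.read_camera(n)[0][:,:,::-1]; cv2.imwrite(f"pics/{n}5.png",p)
p=cv2.imread("pics/scene5.png"); cv2.imwrite("pics/sc5.png",cv2.resize(p[85:255,140:370],None,fx=3.4,fy=3.4,interpolation=cv2.INTER_CUBIC))
E
```

```text
t: 6.1
eef_pos: [0.5806, 0.0769, 0.0056]
tool_rot: [-0.489, 0.583, -0.399, -0.512]
contact_force: [-12.2, -2.5, 8.2]
gripper_width: 0.824
t 6.10 p [0.5806 0.0769 0.0056] pushdir yaw 0.209 x [ 0.159  0.035 -0.987] z [-0.207  0.978  0.002] F [-12.2  -2.5   8.2] q [-0.34  0.59  0.13  2.06 -0.2   0.35  1.72] g 0.824
t: 6.5
eef_pos: [0.5941, 0.0796, 0.0056]
tool_rot: [-0.487, 0.586, -0.395, -0.514]
contact_force: [-8.7, -2.2, 4.4]
gripper_width: 0.821
t 6.50 p [0.5941 0.0796 0.0056] pushdir yaw 0.219 x [ 0.161  0.037 -0.986] z [-0.218  0.976  0.002] F [-8.7 -2.2  4.4] q [-0.34  0.6   0.13  2.02 -0.2   0.36  1.73] g 0.821
```

View pics/sc5.png

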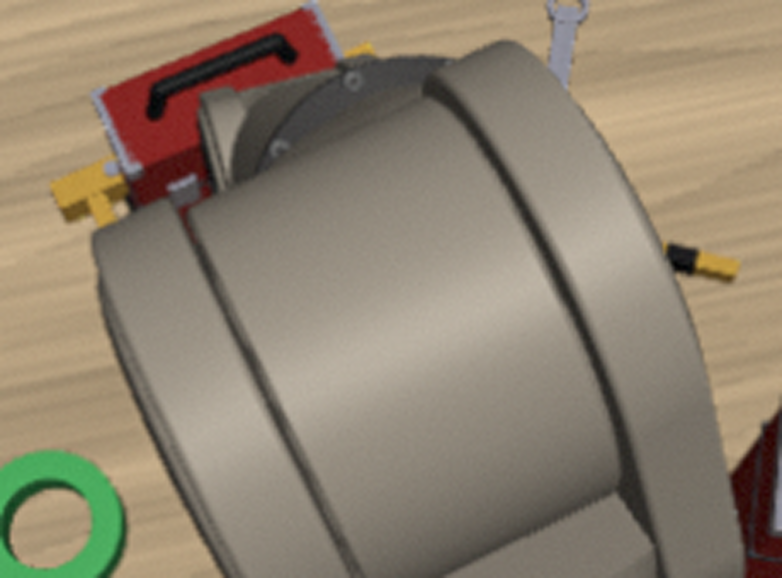

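View pics/side5.png

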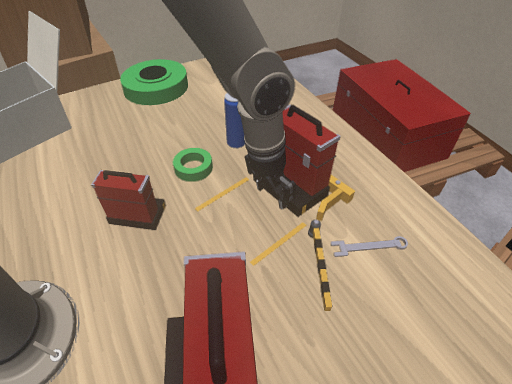

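```bash
cat > top.py <<'E'
import sys
from h import *
a=list(map(float,sys.argv[1:5]))
ct=at_z("scene",np.array(a).reshape(2,2)/3.4+[140,85],.18)
u=ct[1]-ct[0];print("yaw",np.arctan2(u[0],-u[1]),np.linalg.norm(u))
m=ct.mean(0)[:2];c,s=np.cos(.222),np.sin(.222);d=m-[.7145,.107];print("toe bay",c*d[0]+s*d[1],-s*d[0]+c*d[1])
E
python3 top.py 95 94 304 6
python3 -m jog '0.5 -2.5 0 0 0 0 70;0.5 -2.5 0 0 0 0 70;0.3 -1.5 0 0 0 0 70'; python3 pos.py; python3 -m jog '0.2 -1 0 0 0 0 70;0.2 -1 0 0 0 0 70';python3 pos.py
```

```text
yaw 0.2272826572405703 0.14046222619040197
toe bay -0.012106266179854235 0.0043686822043076876
t: 6.9
eef_pos: [0.5996, 0.0809, 0.0054]
tool_rot: [-0.486, 0.586, -0.395, -0.514]
contact_force: [-11.5, -3.1, 7.2]
gripper_width: 0.82
t 6.90 p [0.5996 0.0809 0.0054] pushdir yaw 0.219 x [ 0.159  0.037 -0.987] z [-0.218  0.976  0.002] F [-11.5  -3.1   7.2] q [-0.34  0.61  0.13  2.01 -0.2   0.37  1.73] g 0.82
t: 7.1
eef_pos: [0.6012, 0.0813, 0.0053]
tool_rot: [-0.486, 0.585, -0.395, -0.514]
contact_force: [-13.5, -3.6, 10.1]
gripper_width: 0.823
t 7.10 p [0.6012 0.0813 0.0053] pushdir yaw 0.219 x [ 0.158  0.037 -0.987] z [-0.218  0.976  0.002] F [-13.5  -3.6  10.1] q [-0.34  0.61  0.13  2.01 -0.2   0.38  1.73] g 0.823
```

```bash
for i in 1; do python3 -m jog '0.2 -1 0 0 0 0 70;0.2 -1 0 0 0 0 70'; python3 -m jog '0.2 -1 0 0 0 0 70;0.2 -1 0 0 0 0 70';  python3 -m jog '0.2 -1 0 0 0 0 70;0.2 -1 0 0 0 0 70';python3 pos.py; done
```

```text
t: 7.3
eef_pos: [0.6032, 0.0817, 0.0054]
tool_rot: [-0.486, 0.585, -0.395, -0.514]
contact_force: [-14.1, -3.3, 10.0]
gripper_width: 0.822
t: 7.5
eef_pos: [0.6039, 0.0819, 0.0049]
tool_rot: [-0.486, 0.585, -0.396, -0.515]
contact_force: [-17.4, -4.4, 13.1]
gripper_width: 0.819
t: 7.7
eef_pos: [0.6041, 0.0819, 0.0043]
tool_rot: [-0.485, 0.584, -0.397, -0.516]
contact_force: [-21.9, -5.3, 14.1]
gripper_width: 0.823
t 7.70 p [0.6041 0.0819 0.0043] pushdir yaw 0.219 x [ 0.152  0.036 -0.988] z [-0.218  0.976  0.002] F [-21.9  -5.3  14.1] q [-0.34  0.61  0.13  1.99 -0.2   0.39  1.73] g 0.823
```

```bash
for i in 1; do python3 -m jog '0.2 -1 0 0 0 0 70;0.2 -1 0 0 0 0 70'; python3 -m jog '0.2 -1 0 0 0 0 70;0 0 0 0 0 0 70';python3 pos.py; done
python3 - <<'E'
from h import *
for n in("scene","side","wrist"):
    p=bot.read_camera(n)[0][:,:,::-1]; cv2.imwrite(f"pics/{n}6.png",p)
p=cv2.imread("pics/side6.png"); cv2.imwrite("pics/si6.png",cv2.resize(p[60:260,210:420],None,fx=3,fy=3,interpolation=cv2.INTER_CUBIC))
E
```

```text
t: 7.9
eef_pos: [0.6041, 0.0819, 0.0038]
tool_rot: [-0.484, 0.583, -0.398, -0.517]
contact_force: [-26.0, -6.1, 16.7]
gripper_width: 0.821
t: 8.1
eef_pos: [0.6042, 0.0819, 0.0035]
tool_rot: [-0.483, 0.583, -0.399, -0.517]
contact_force: [-26.6, -5.8, 18.0]
gripper_width: 0.816
t 8.10 p [0.6042 0.0819 0.0035] pushdir yaw 0.219 x [ 0.147  0.035 -0.988] z [-0.218  0.976  0.002] F [-26.6  -5.8  18. ] q [-0.34  0.62  0.13  1.99 -0.2   0.39  1.73] g 0.816
```

View pics/si6.png

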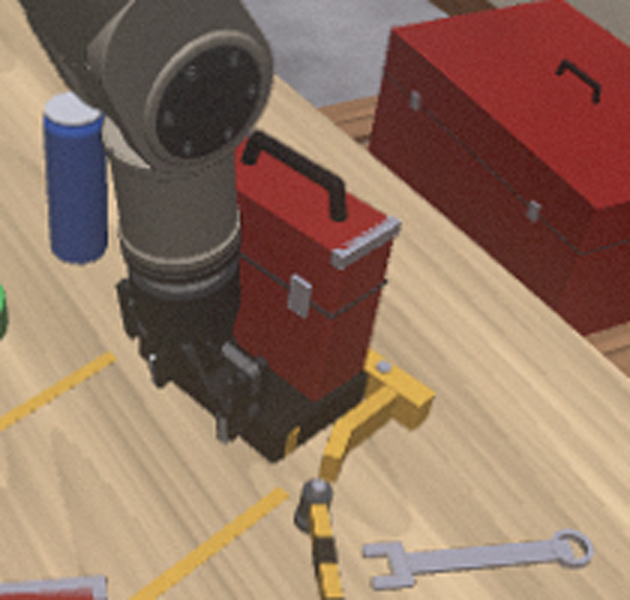

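View pics/wrist6.png

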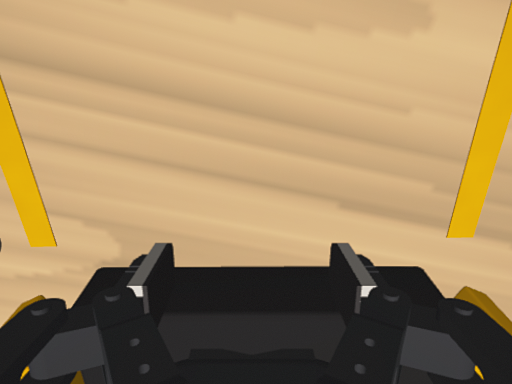

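```bash
python3 -m jog '-0.6 3 0 0 0 0 70;-0.9 5 0 0 0 0 70;-1.7 10 0 0 0 0 70;-4 20 0 0 0 0 70;-10 20 0 0 0 0 70'; python3 -m jog '-40 10 0 0 0 0 70;-40 10 0 0 0 0 70;-40 10 0 0 0 0 70;-40 10 0 0 0 0 70;-40 0 0 0 0 0 70'; python3 pos.py
python3 - <<'E'
from h import *
for n in("scene","side","wrist"):
    p=bot.read_camera(n)[0][:,:,::-1]; cv2.imwrite(f"pics/{n}7.png",p)
p=cv2.imread("pics/side7.png"); cv2.imwrite("pics/si7.png",cv2.resize(p[60:260,210:420],None,fx=3,fy=3,interpolation=cv2.INTER_CUBIC))
E
```

```text
t: 8.75
eef_pos: [0.557, 0.0719, 0.0136]
tool_rot: [-0.489, 0.588, -0.392, -0.511]
contact_force: [-0.9, -0.6, -0.6]
gripper_width: 0.819
t: 9.25
eef_pos: [0.4833, 0.0548, 0.2051]
tool_rot: [-0.489, 0.588, -0.392, -0.512]
contact_force: [1.3, -0.1, -0.8]
gripper_width: 0.819
t 9.25 p [0.4833 0.0548 0.2051] pushdir yaw 0.219 x [ 0.169  0.04  -0.985] z [-0.218  0.976  0.002] F [ 1.3 -0.1 -0.8] q [-0.48  0.1   0.26  2.16 -0.04  0.71  1.59] g 0.819
```

View pics/si7.png

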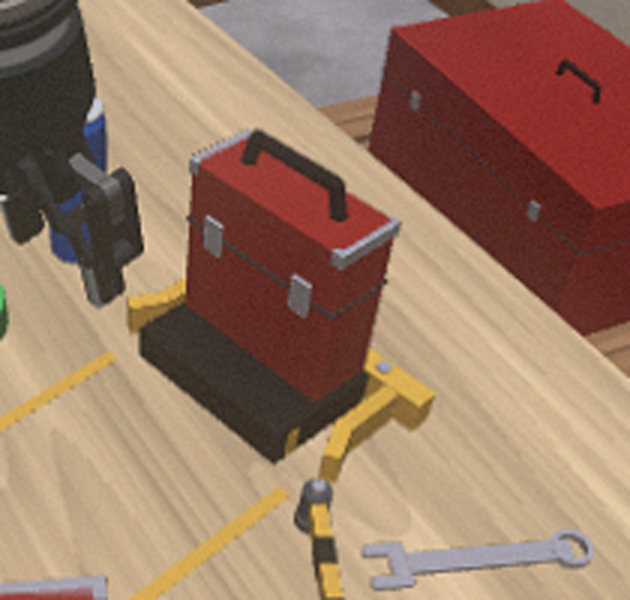

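View pics/wrist7.png

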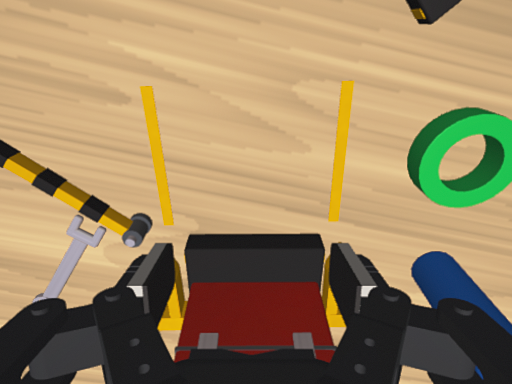

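View pics/scene7.png

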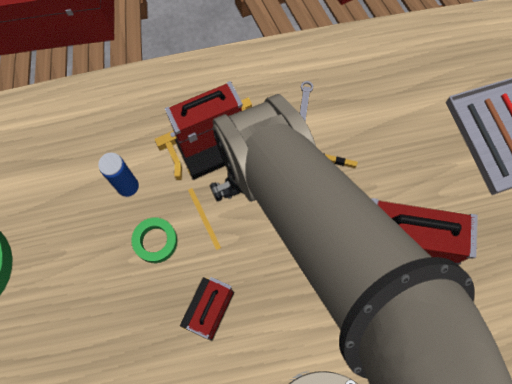

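```bash
python3 - <<'E'
from h import *
im=cv2.imread("pics/wrist7.png")
cv2.imwrite("pics/w7.png",cv2.resize(im[200:360,110:400],None,fx=2.7,fy=2.7,interpolation=cv2.INTER_CUBIC))
# predicted home foot overlay
for bay in((.7145,.107,.222),):
    c,s=np.cos(bay[2]),np.sin(bay[2])
    P=place(np.array([[-105,-80,34],[-105,80,34],[-105,-80,0],[-105,80,0],[0,-92,32],[-60,-92,32],[-60,92,32],[-125,-130,40]])/1e3,*bay)
    print(proj("wrist",P).round(1).tolist())
E
```

```text
[[179.7, 251.0], [323.1, 250.6], [185.2, 233.8], [317.6, 233.5], [178.5, 318.0], [173.6, 281.1], [329.4, 280.7], [129.9, 239.4]]
```

View pics/w7.png

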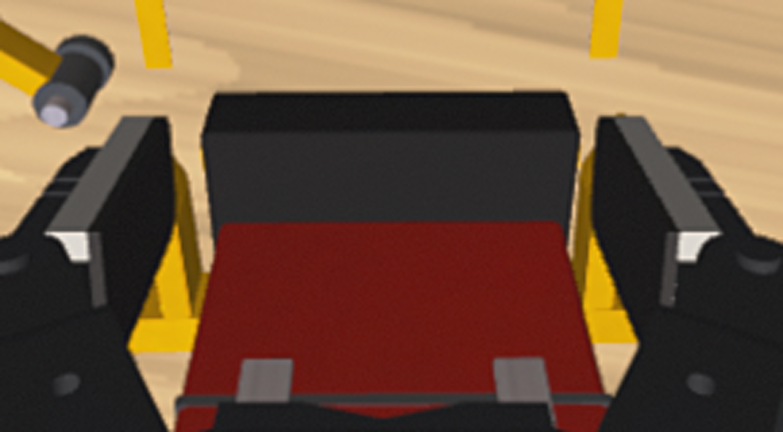

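The case is home, about 4 mm left of centre and less than 0.01 rad askew. Next is the bar, which I'll push with shut fingers from its far side.

```bash
python3 - <<'E'
from h import *
S=lambda a:np.array(a)/3.4+[140,85]
print("wrench jaw",at_z("scene",S([[520,190],[565,195],[547,150]]),.005).round(3).tolist())
W=lambda a:np.array(a)/2.7+[110,200]
c=bot.calibration("wrist")
print("hinge by wrist",at_z("wrist",W([[57,113]]),.04).round(4))
print("bar pts z.033", at_z("wrist",[[8,147],[60,180],[98,207]],.033).round(4).tolist())
E
python3 -m jog '0 0 0 0 0 0.84 0;0 0 0 0 0 0.84 0;0 0 0 0 0 0 0'; python3 pos.py .627 -.15 .15 .222 0
```

```text
wrench jaw [[0.641, -0.091, 0.005], [0.63, -0.121, 0.005], [0.667, -0.118, 0.005]]
hinge by wrist [[ 0.6241 -0.0459  0.04  ]]
bar pts z.033 [[0.5446, -0.166, 0.033], [0.5694, -0.1204, 0.033], [0.5926, -0.0837, 0.033]]
t: 9.7
eef_pos: [0.4867, 0.0562, 0.2028]
tool_rot: [0.442, -0.551, 0.442, 0.553]
contact_force: [0.6, 0.3, -0.7]
gripper_width: 0.309
t 9.70 p [0.4867 0.0562 0.2028] pushdir yaw 0.221 x [-0.002  0.001 -1.   ] z [-0.219  0.976  0.001] F [ 0.6  0.3 -0.7] q [-0.47  0.21  0.26  2.03 -0.07  0.91  1.62] g 0.309
delta tool mm [  52.4  -91.9 -232. ]
turn units [-0.01  0.01 -0.02]
```

```bash
python3 -m jog '0 -14 -47 0 0 0 0;0 -14 -47 0 0 0 0;0 -14 -47 0 0 0 0;0 -14 -47 0 0 0 0;0 -14 -47 0 0 0 0'; python3 -m jog '30 0 -5 0 0 0 0;30 0 -4 0 0 0 0;0 0 0 0 0 0 0'; python3 pos.py .6095 -.1625 .14 .222 0
python3 - <<'E'
from h import *
for n in("wrist","side"):
    p=bot.read_camera(n)[0][:,:,::-1]; cv2.imwrite(f"pics/{n}8.png",p)
E
```

```text
t: 10.2
eef_pos: [0.6046, -0.1605, 0.202]
tool_rot: [0.442, -0.551, 0.442, 0.552]
contact_force: [1.3, 0.1, 0.9]
gripper_width: 0.001
t: 10.5
eef_pos: [0.6027, -0.1675, 0.1381]
tool_rot: [0.441, -0.548, 0.444, 0.554]
contact_force: [-1.0, -0.6, 0.1]
gripper_width: -0.001
t 10.50 p [ 0.6027 -0.1675  0.1381] pushdir yaw 0.218 x [-0.009  0.002 -1.   ] z [-0.216  0.976  0.004] F [-1.  -0.6  0.1] q [-0.07  0.52  0.33  1.77 -0.21  0.9   2.14] g -0.001
delta tool mm [-1.9 -7.7  3.5]
turn units [-0.04  0.04 -0.08]
```

View pics/wrist8.png

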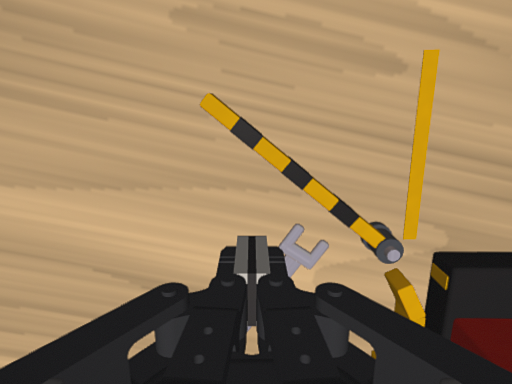

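View pics/side8.png

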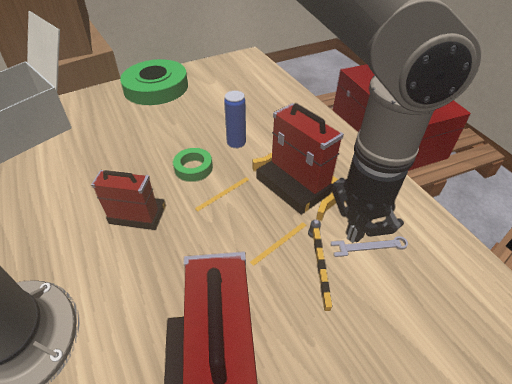

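```bash
python3 - <<'E'
from h import *
p,d=bot.read_camera("wrist");C=cloud("wrist",d)
print("bar end c",at_z("wrist",[[206,100]],.033).round(4),"bar near hinge",at_z("wrist",[[368,232]],.033).round(4),"hinge",at_z("wrist",[[394,254]],.042).round(4))
print("jaw",at_z("wrist",[[281,247],[298,228],[325,244],[303,266]],.008).round(4).tolist())
from scipy.spatial.transform import Rotation as R
o=bot.get_obs();w=o['tool_rot'];M=R.from_quat([w[1],w[2],w[3],w[0]]).as_matrix()
for u,v in((240,238),(265,238),(225,252),(283,252),(225,265),(240,255),(265,270)): print(u,v,(M.T@(C[v,u]-o['eef_pos'])*1000).round(1))
E
```

```text
bar end c [[ 0.5476 -0.2152  0.033 ]] bar near hinge [[ 0.6219 -0.0654  0.033 ]] hinge [[ 0.6326 -0.0431  0.042 ]]
jaw [[0.6621, -0.1272, 0.008], [0.6404, -0.1167, 0.008], [0.6502, -0.0884, 0.008], [0.6764, -0.1023, 0.008]]
240 238 [-6.5  9.9 -5.6]
265 238 [-6.7 10.   5.7]
225 252 [-13.6   6.6 -11.8]
283 252 [138.  -68.9  29. ]
225 265 [-23.1   5.5 -11.1]
240 255 [-24.   10.4  -5. ]
265 270 [-35.4  10.2   4.5]
```

```bash
python3 -m jog '0 -5 -4 0 0 0 0;35 0 0 0 0 0 0;35 0 0 0 0 0 0;20 0 0 0 0 0 0;0 0 0 0 0 0 0'; python3 pos.py .6095 -.1715 .014 .222 0
python3 - <<'E'
from h import *
for n in("wrist","side"):
    p=bot.read_camera(n)[0][:,:,::-1]; cv2.imwrite(f"pics/{n}9.png",p)
E
```

```text
t: 11.15
eef_pos: [0.6112, -0.1692, 0.0517]
tool_rot: [0.441, -0.55, 0.442, 0.554]
contact_force: [0.7, -0.2, -0.4]
gripper_width: 0.001
t 11.15 p [ 0.6112 -0.1692  0.0517] pushdir yaw 0.221 x [-0.004  0.002 -1.   ] z [-0.219  0.976  0.003] F [ 0.7 -0.2 -0.4] q [-0.04  0.64  0.29  1.8  -0.26  0.75  2.18] g 0.001
delta tool mm [37.7  2.  -1.9]
turn units [-0.01  0.03 -0.04]
```

View pics/wrist9.png

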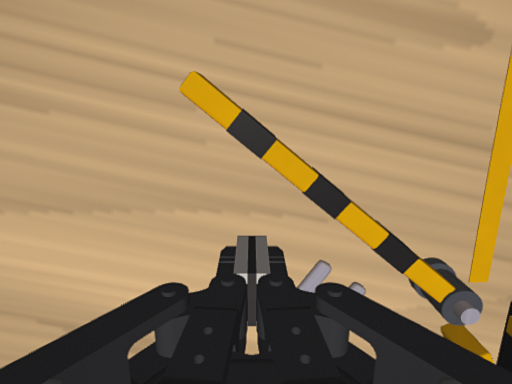

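View pics/side9.png

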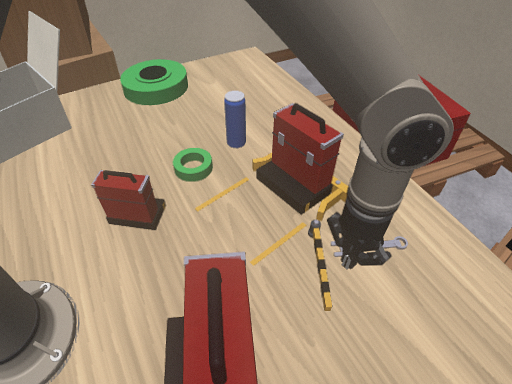

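```bash
python3 - <<'E'
from h import *
print("bar end c",at_z("wrist",[[189,79]],.033).round(4),"bar near hinge",at_z("wrist",[[437,287]],.033).round(4),"hinge",at_z("wrist",[[468,315]],.042).round(4), "jaw",at_z("wrist",[[322,266],[362,288]],.008).round(4).tolist())
E
```

```text
bar end c [[ 0.5432 -0.2165  0.033 ]] bar near hinge [[ 0.6222 -0.0621  0.033 ]] hinge [[ 0.6303 -0.0466  0.042 ]] jaw [[0.6361, -0.1194, 0.008], [0.6456, -0.0898, 0.008]]
```

```bash
python3 -m jog '18 0 0 0 0 0 0;18 0 0 0 0 0 0;0 0 0 0 0 0 0'; python3 pos.py
cat > arc.py <<'E'
from h import *
from scipy.spatial.transform import Rotation as R
import sys
H=np.array([.627,-.0475]);yaw=.222;r=.115
def pt(q,off):
    a=q+np.pi/2+yaw; b=q+np.pi+yaw
    return H+r*np.array([np.cos(a),np.sin(a)])+off*np.array([np.cos(b),np.sin(b)])
o=bot.get_obs();w=o['tool_rot'];M=R.from_quat([w[1],w[2],w[3],w[0]]).as_matrix()
p=o['eef_pos'][:2].copy()
d=p-H
for off in (.014,.017,.02):
    print("off",off,"q now", np.arctan2(d[1],d[0])%(2*np.pi)-np.pi/2-yaw-np.arctan2(off,np.sqrt(d@d-off**2)),"r",np.sqrt(d@d-off**2).round(4))
q0,q1,n=float(sys.argv[1]),float(sys.argv[2]),int(sys.argv[3]);off=float(sys.argv[4])
for q in np.linspace(q0,q1,n):
    g=pt(q,off);l=M.T@np.r_[g-p,0];p=g;print("%.2f"%q,g.round(3),"y %.1f z %.1f"%(l[1]*1000,l[2]*1000))
E
python3 arc.py 2.4 1.5 10 .017
```

```text
t: 11.55
eef_pos: [0.6122, -0.1698, 0.0176]
tool_rot: [0.442, -0.551, 0.442, 0.553]
contact_force: [-0.2, 0.4, 0.2]
gripper_width: -0.002
t 11.55 p [ 0.6122 -0.1698  0.0176] pushdir yaw 0.220 x [-0.001  0.001 -1.   ] z [-0.218  0.976  0.002] F [-0.2  0.4  0.2] q [-0.02  0.69  0.27  1.81 -0.28  0.68  2.2 ] g -0.002
off 0.014 q now 2.6853584729735642 r 0.1224
off 0.017 q now 2.6608159922484553 r 0.122
off 0.02 q now 2.6361892982015833 r 0.1216
2.40 [ 0.585 -0.156] y 23.8 z 19.7
2.30 [ 0.574 -0.151] y 9.3 z 7.0
2.20 [ 0.564 -0.145] y 8.6 z 7.9
2.10 [ 0.555 -0.138] y 7.7 z 8.7
2.00 [ 0.546 -0.131] y 6.8 z 9.4
1.90 [ 0.538 -0.122] y 5.9 z 10.0
1.80 [ 0.531 -0.113] y 4.8 z 10.6
1.70 [ 0.525 -0.103] y 3.7 z 11.0
1.60 [ 0.52  -0.093] y 2.6 z 11.3
1.50 [ 0.516 -0.082] y 1.5 z 11.5
```

```bash
python3 -m jog '0 8 6.6 0 0 0 0;0 8 6.6 0 0 0 0;0 8 6.6 0 0 0 0;0 9.3 7 0 0 0 0;0 8.6 7.9 0 0 0 0'; python3 pos.py;python3 -m jog '0 7.7 8.7 0 0 0 0;0 6.8 9.4 0 0 0 0;0 0 0 0 0 0 0'; python3 arc.py 1.9 1.1 9 .017; python3 pos.py
python3 - <<'E'
from h import *
for n in("wrist","side"):
    p=bot.read_camera(n)[0][:,:,::-1]; cv2.imwrite(f"pics/{n}10.png",p)
E
```

```text
t: 12.05
eef_pos: [0.5634, -0.1449, 0.0182]
tool_rot: [0.443, -0.552, 0.442, 0.552]
contact_force: [2.2, 0.1, 0.1]
gripper_width: -0.003
t 12.05 p [ 0.5634 -0.1449  0.0182] pushdir yaw 0.220 x [ 0.001  0.001 -1.   ] z [-0.218  0.976  0.001] F [2.2 0.1 0.1] q [-0.06  0.62  0.27  1.94 -0.28  0.61  2.18] g -0.003
t: 12.35
eef_pos: [0.5434, -0.1291, 0.0171]
tool_rot: [0.442, -0.55, 0.442, 0.554]
contact_force: [1.6, 0.3, -1.2]
gripper_width: 0.002
off 0.014 q now 2.002335468264733 r 0.116
off 0.017 q now 1.9764220727196724 r 0.1156
off 0.02 q now 1.950409488199218 r 0.1151
1.90 [ 0.538 -0.122] y 3.9 z 8.0
1.80 [ 0.531 -0.113] y 4.8 z 10.6
1.70 [ 0.525 -0.103] y 3.7 z 11.0
1.60 [ 0.52  -0.093] y 2.6 z 11.3
1.50 [ 0.516 -0.082] y 1.5 z 11.5
1.40 [ 0.513 -0.07 ] y 0.3 z 11.6
1.30 [ 0.511 -0.059] y -0.9 z 11.6
1.20 [ 0.511 -0.047] y -2.0 z 11.4
1.10 [ 0.511 -0.036] y -3.1 z 11.2
t 12.35 p [ 0.5434 -0.1291  0.0171] pushdir yaw 0.221 x [-0.004  0.002 -1.   ] z [-0.219  0.976  0.003] F [ 1.6  0.3 -1.2] q [-0.08  0.6   0.27  1.99 -0.28  0.59  2.16] g 0.002
```

View pics/wrist10.png

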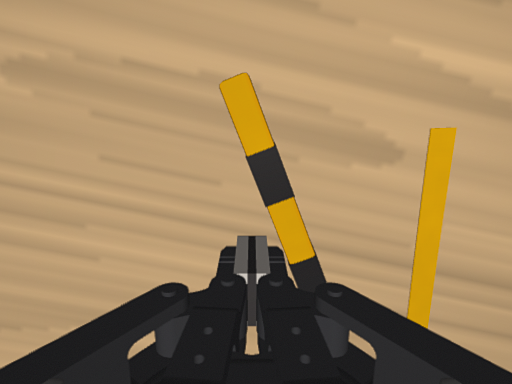

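View pics/side10.png

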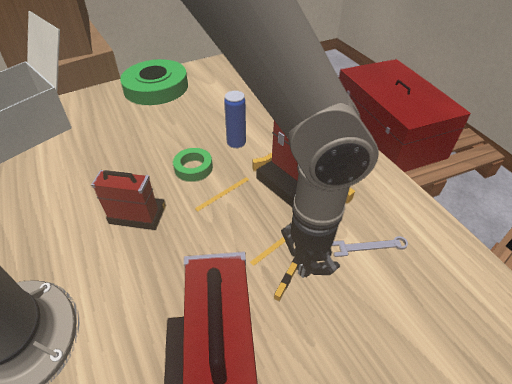

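The bar is following the finger and is now near q≈1.97. I'll continue along the arc.

```bash
python3 -m jog '0 3.9 8 0 0 0 0;0 4.8 10.6 0 0 0 0;0 3.7 11 0 0 0 0;0 2.6 11.3 0 0 0 0;0 1.5 11.5 0 0 0 0'; python3 pos.py;python3 -m jog '0 0.3 11.6 0 0 0 0;0 -0.9 11.6 0 0 0 0;0 -2 11.4 0 0 0 0;0 -3.1 11.2 0 0 0 0;0 0 0 0 0 0 0'; python3 arc.py 1.0 0.1 10 .017; python3 pos.py
python3 - <<'E'
from h import *
for n in("wrist","side"):
    p=bot.read_camera(n)[0][:,:,::-1]; cv2.imwrite(f"pics/{n}11.png",p)
E
```

```text
t: 12.95
eef_pos: [0.5174, -0.0823, 0.0176]
tool_rot: [0.442, -0.551, 0.442, 0.553]
contact_force: [2.0, -1.1, -1.7]
gripper_width: 0.004
t 12.95 p [ 0.5174 -0.0823  0.0176] pushdir yaw 0.220 x [-0.001  0.001 -1.   ] z [-0.218  0.976  0.002] F [ 2.  -1.1 -1.7] q [-0.17  0.56  0.27  2.08 -0.28  0.54  2.09] g 0.004
t: 13.45
eef_pos: [0.5135, -0.0347, 0.0174]
tool_rot: [0.441, -0.551, 0.441, 0.554]
contact_force: [-0.1, -0.6, -0.2]
gripper_width: -0.002
off 0.014 q now 1.1134663140531593 r 0.1134
off 0.017 q now 1.0869592613257815 r 0.113
off 0.02 q now 1.0603460160455007 r 0.1125
1.00 [ 0.513 -0.024] y -2.0 z 10.3
0.90 [ 0.516 -0.013] y -5.3 z 10.3
0.80 [ 0.52  -0.002] y -6.3 z 9.8
0.70 [0.525 0.008] y -7.3 z 9.1
0.60 [0.531 0.018] y -8.1 z 8.3
0.50 [0.538 0.028] y -8.9 z 7.4
0.40 [0.546 0.036] y -9.6 z 6.5
0.30 [0.555 0.044] y -10.2 z 5.5
0.20 [0.564 0.05 ] y -10.7 z 4.5
0.10 [0.574 0.056] y -11.1 z 3.4
t 13.45 p [ 0.5135 -0.0347  0.0174] pushdir yaw 0.223 x [-0.002  0.002 -1.   ] z [-0.221  0.975  0.003] F [-0.1 -0.6 -0.2] q [-0.27  0.55  0.27  2.1  -0.29  0.53  2.01] g -0.002
```

View pics/wrist11.png

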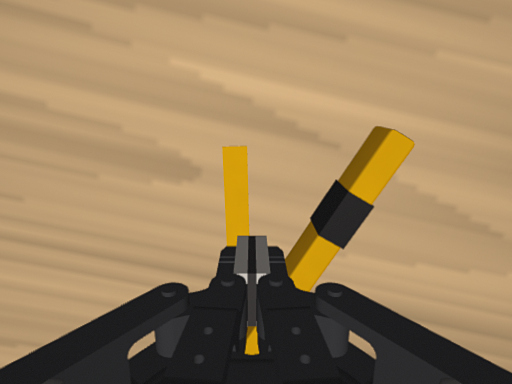

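View pics/side11.png

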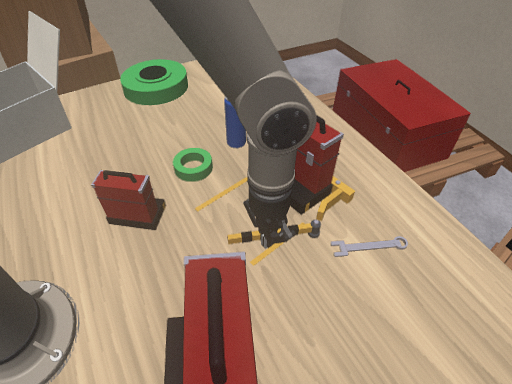

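```bash
python3 -m jog '0 -2 10.3 0 0 0 0;0 -5.3 10.3 0 0 0 0;0 -6.3 9.8 0 0 0 0;0 -7.3 9.1 0 0 0 0;0 -8.1 8.3 0 0 0 0'; python3 pos.py;python3 -m jog '0 -8.9 7.4 0 0 0 0;0 -9.6 6.5 0 0 0 0;0 -10.2 5.5 0 0 0 0;0 0 0 0 0 0 0'; python3 arc.py .25 -.1 8 .017; python3 pos.py
```

```text
t: 14.05
eef_pos: [0.5317, 0.0168, 0.0176]
tool_rot: [0.442, -0.551, 0.442, 0.553]
contact_force: [-0.6, -1.6, -0.2]
gripper_width: 0.002
t 14.05 p [0.5317 0.0168 0.0176] pushdir yaw 0.221 x [-0.002  0.001 -1.   ] z [-0.219  0.976  0.002] F [-0.6 -1.6 -0.2] q [-0.37  0.57  0.28  2.06 -0.29  0.55  1.91] g 0.002
t: 14.45
eef_pos: [0.557, 0.0428, 0.0177]
tool_rot: [0.442, -0.552, 0.441, 0.553]
contact_force: [0.0, -0.2, 0.2]
gripper_width: -0.003
off 0.014 q now 0.3147489653473883 r 0.1135
off 0.017 q now 0.2882597558628077 r 0.113
off 0.02 q now 0.2616645690166094 r 0.1125
0.25 [0.56  0.047] y -3.5 z 3.7
0.20 [0.564 0.05 ] y -5.4 z 2.1
0.15 [0.569 0.053] y -5.5 z 1.8
0.10 [0.574 0.056] y -5.6 z 1.6
0.05 [0.58  0.059] y -5.7 z 1.3
0.00 [0.585 0.061] y -5.7 z 1.0
-0.05 [0.591 0.063] y -5.8 z 0.7
-0.10 [0.596 0.065] y -5.8 z 0.4
t 14.45 p [0.557  0.0428 0.0177] pushdir yaw 0.222 x [ 0.     0.002 -1.   ] z [-0.22   0.975  0.002] F [ 0.  -0.2  0.2] q [-0.41  0.6   0.28  2.   -0.29  0.58  1.87] g -0.003
```

```bash
python3 -m jog '0 -3.5 3.7 0 0 0 0;0 -5.4 2.1 0 0 0 0;0 -5.5 1.8 0 0 0 0;0 -5.6 1.6 0 0 0 0'; python3 -m jog '0 -3 0.7 0 0 0 0;0 -3 0.7 0 0 0 0'; python3 -m jog '0 -2 0.3 0 0 0 0;0 -1 0.2 0 0 0 0'; python3 -m jog '0 -1 0 0 0 0 0;0 -1 0 0 0 0 0';python3 arc.py 0 0 1 .017; python3 pos.py
```

```text
t: 14.85
eef_pos: [0.5729, 0.0541, 0.0176]
tool_rot: [0.442, -0.551, 0.442, 0.552]
contact_force: [-1.0, -1.2, 0.1]
gripper_width: 0.004
t: 15.05
eef_pos: [0.5785, 0.0569, 0.0177]
tool_rot: [0.442, -0.551, 0.442, 0.552]
contact_force: [-0.4, -1.0, 0.3]
gripper_width: -0.006
t: 15.25
eef_pos: [0.5812, 0.058, 0.0176]
tool_rot: [0.442, -0.551, 0.442, 0.552]
contact_force: [-0.9, -1.0, -0.1]
gripper_width: 0.0
t: 15.45
eef_pos: [0.5824, 0.0583, 0.0176]
tool_rot: [0.442, -0.551, 0.442, 0.553]
contact_force: [-4.1, -1.9, 3.4]
gripper_width: 0.001
off 0.014 q now 0.05455942482335961 r 0.114
off 0.017 q now 0.028193219120816404 r 0.1136
off 0.02 q now 0.0017225115416530379 r 0.1131
0.00 [0.585 0.061] y -3.2 z 2.0
t 15.45 p [0.5824 0.0583 0.0176] pushdir yaw 0.220 x [-0.003  0.001 -1.   ] z [-0.218  0.976  0.002] F [-4.1 -1.9  3.4] q [-0.42  0.63  0.29  1.93 -0.3   0.62  1.85] g 0.001
```

Force is starting to rise, so I'll press gently to confirm the hard stop.

```bash
for i in 1; do python3 -m jog '0 -1 0 0 0 0 0;0 -1 0 0 0 0 0';  python3 -m jog '0 -1 0 0 0 0 0;0 -1 0 0 0 0 0'; python3 -m jog '0 -1 0 0 0 0 0;0 0 0 0 0 0 0'; done
python3 - <<'E'
from h import *
for n in("wrist","side"):
    p=bot.read_camera(n)[0][:,:,::-1]; cv2.imwrite(f"pics/{n}12.png",p)
p=cv2.imread("pics/side12.png"); cv2.imwrite("pics/si12.png",cv2.resize(p[60:260,210:420],None,fx=3,fy=3,interpolation=cv2.INTER_CUBIC))
E
```

```text
t: 15.65
eef_pos: [0.5825, 0.0584, 0.0173]
tool_rot: [0.441, -0.55, 0.443, 0.554]
contact_force: [-8.8, -1.8, 6.3]
gripper_width: -0.004
t: 15.85
eef_pos: [0.5825, 0.0585, 0.017]
tool_rot: [0.44, -0.549, 0.444, 0.555]
contact_force: [-14.0, -2.7, 9.6]
gripper_width: -0.001
t: 16.05
eef_pos: [0.5824, 0.0586, 0.0168]
tool_rot: [0.44, -0.548, 0.445, 0.555]
contact_force: [-14.2, -3.4, 10.7]
gripper_width: 0.004
```

View pics/si12.png

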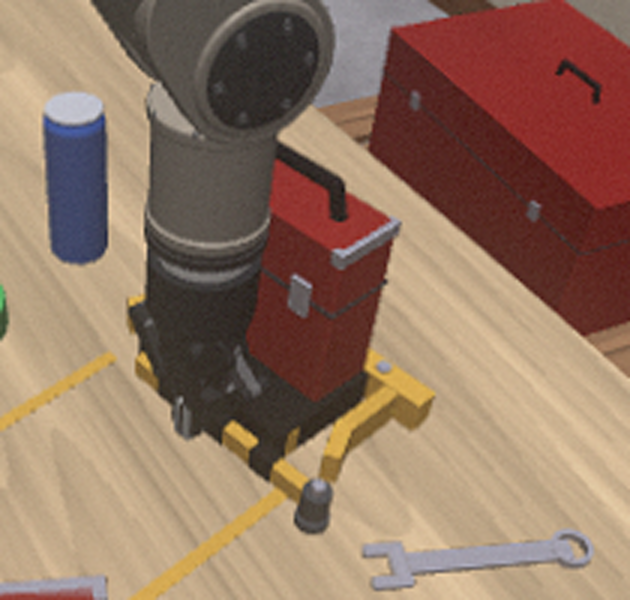

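View pics/wrist12.png

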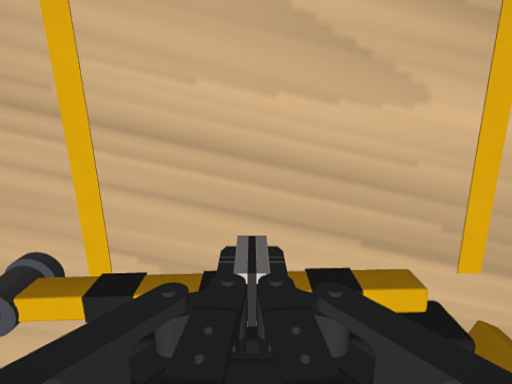

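```bash
python3 -m jog '0 5 0 0 0 0 0;0 10 0 0 0 0 0;0 20 0 0 0 0 0;-20 20 0 0 0 0 0;-45 0 0 0 0 0 0'; python3 -m jog '-45 0 0 0 0 0 0;-45 0 0 0 0 0 0;-20 15 0 0 0 0 0;0 0 0 0 0 0 0'; python3 pos.py
python3 - <<'E'
from h import *
for n in("scene","wrist","side"):
    p=bot.read_camera(n)[0][:,:,::-1]; cv2.imwrite(f"pics/{n}13.png",p)
p=cv2.imread("pics/side13.png"); cv2.imwrite("pics/si13.png",cv2.resize(p[60:260,210:420],None,fx=3,fy=3,interpolation=cv2.INTER_CUBIC))
p=cv2.imread("pics/wrist13.png"); cv2.imwrite("pics/w13.png",cv2.resize(p[150:350,100:400],None,fx=2.6,fy=2.6,interpolation=cv2.INTER_CUBIC))
bay=(.7145,.107,.222)
P=place(np.array([[-105,-80,34],[-105,80,34],[-105,-80,0],[-105,80,0],[-131,-100,33],[-131,60,33],[-119,60,33],[-125,-130,40]])/1e3,*bay)
print(proj("wrist",P).round(1).tolist())
E
```

```text
t: 16.65
eef_pos: [0.529, 0.0465, 0.0804]
tool_rot: [0.44, -0.549, 0.445, 0.554]
contact_force: [1.1, 0.2, -0.9]
gripper_width: 0.002
t: 17.05
eef_pos: [0.5209, 0.044, 0.196]
tool_rot: [-0.444, 0.552, -0.44, -0.551]
contact_force: [0.0, 0.0, 0.4]
gripper_width: 0.0
t 17.05 p [0.5209 0.044  0.196 ] pushdir yaw 0.219 x [ 0.005  0.004 -1.   ] z [-0.218  0.976  0.003] F [0.  0.  0.4] q [-0.55  0.27  0.41  1.98 -0.14  0.91  1.73] g 0.0
[[191.1, 270.3], [348.6, 270.2], [196.4, 254.9], [339.9, 254.8], [169.8, 246.6], [330.2, 246.3], [329.4, 257.2], [137.8, 255.4]]
```

View pics/si13.png

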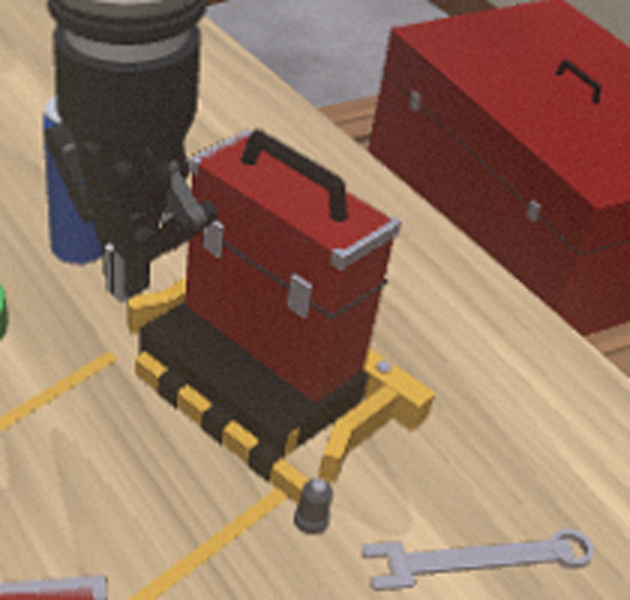

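View pics/w13.png

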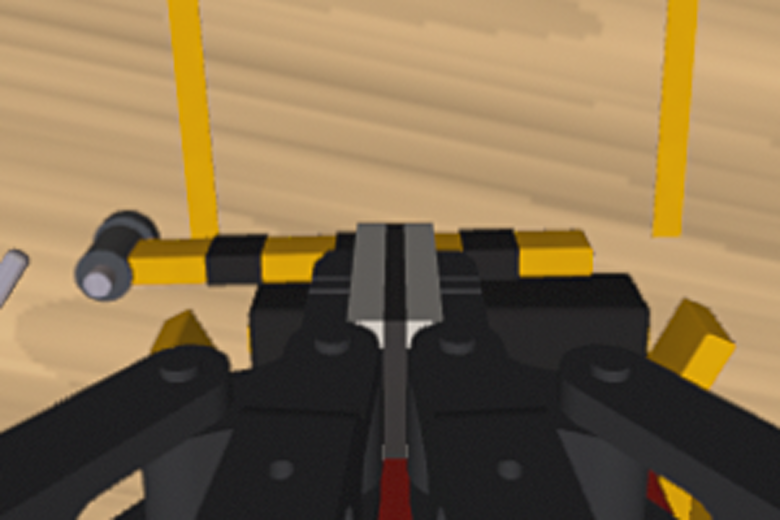

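Bar looks shut, but its edge appears about 0.015 to 0.025 rad off parallel. I'll get a clearer view before trusting it.

```bash
python3 -m jog '-40 20 0 0 0 0 85;-40 20 0 0 0 0 85;-40 0 0 0 0 0 85;0 0 0 0 0 0 85;0 0 0 0 0 0 85'; python3 pos.py
python3 - <<'E'
from h import *
p=bot.read_camera("wrist")[0][:,:,::-1]; cv2.imwrite("pics/wrist14.png",p)
cv2.imwrite("pics/w14.png",cv2.resize(p[170:370,120:390],None,fx=2.9,fy=2.9,interpolation=cv2.INTER_CUBIC))
E
```

```text
t: 17.7
eef_pos: [0.4813, 0.0355, 0.3122]
tool_rot: [0.442, -0.551, 0.442, 0.553]
contact_force: [-0.3, -0.6, -0.9]
gripper_width: 0.851
t 17.70 p [0.4813 0.0355 0.3122] pushdir yaw 0.220 x [-0.001  0.001 -1.   ] z [-0.219  0.976  0.002] F [-0.3 -0.6 -0.9] q [-0.61  0.07  0.43  1.92 -0.03  1.16  1.63] g 0.851
```

View pics/w14.png

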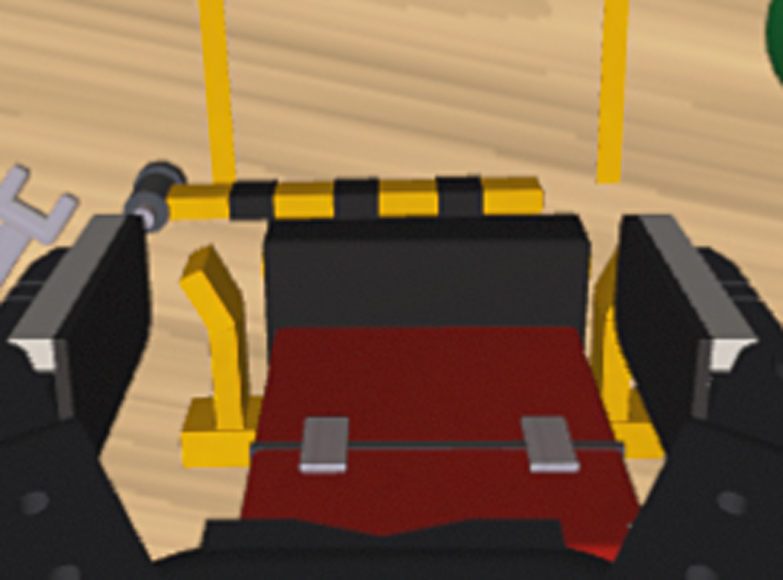

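```bash
python3 - <<'E'
from h import *
W=lambda a:np.array(a)/2.9+[120,170]
def yaw(n,a,z):
    P=at_z("wrist",W(a),z);u=P[1]-P[0];print(n,"yaw %.3f"%np.arctan2(-u[0],u[1]),P.round(4)[:,:2].tolist())
yaw("stop top inner",[[183,430],[655,421]],.032)
yaw("stop top outer",[[183,467],[662,457]],.032)
yaw("foot bottom",[[270,222],[578,216]],0)
yaw("foot top",[[265,243],[588,239]],.034)
yaw("bar top far",[[168,221],[543,211]],.033)
yaw("bar top near",[[178,190],[540,180]],.033)
for a in([[210,0],[222,180]],[[615,0],[608,183]]):
    P=at_z("wrist",W(a),0);u=P[1]-P[0];print("tape",np.arctan2(u[1],u[0]),P.round(4)[:,:2].tolist())
E
```

```text
stop top inner yaw 0.244 [[0.7429, -0.0103], [0.6846, 0.2241]]
stop top outer yaw 0.246 [[0.7648, -0.0066], [0.7044, 0.2339]]
foot bottom yaw 0.242 [[0.6347, 0.0106], [0.5965, 0.1651]]
foot top yaw 0.235 [[0.6294, 0.011], [0.5932, 0.1622]]
bar top far yaw 0.249 [[0.6286, -0.0365], [0.5843, 0.1376]]
bar top near yaw 0.250 [[0.6117, -0.0345], [0.5692, 0.132]]
tape 0.23642268206698744 [[0.5258, -0.0397], [0.617, -0.0177]]
tape 0.2507533607621725 [[0.483, 0.1513], [0.5754, 0.175]]
```

```bash
python3 - <<'E'
from h import *
p=cv2.imread("pics/wrist14.png")
cv2.imwrite("pics/w14b.png",cv2.resize(p[225:255,165:315],None,fx=5.3,fy=16,interpolation=cv2.INTER_CUBIC))
cv2.imwrite("pics/w14c.png",cv2.resize(p[305:335,175:355],None,fx=4.4,fy=16,interpolation=cv2.INTER_CUBIC))
E
```

```text
(no output)
```

View pics/w14b.png

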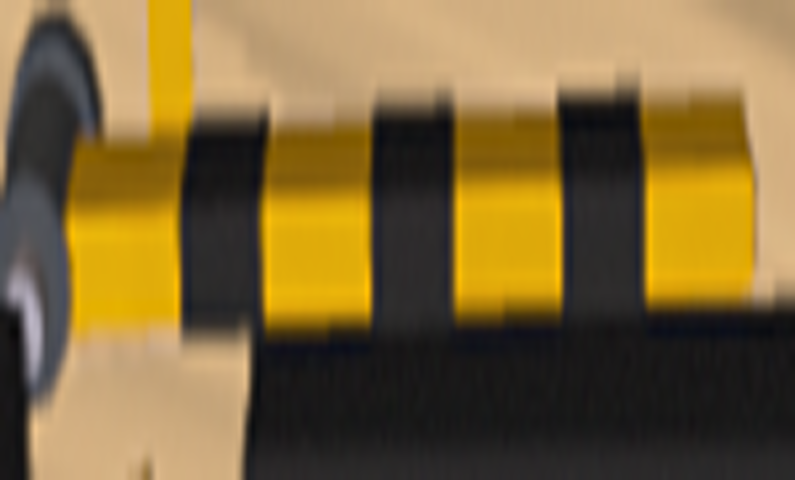

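View pics/w14c.png

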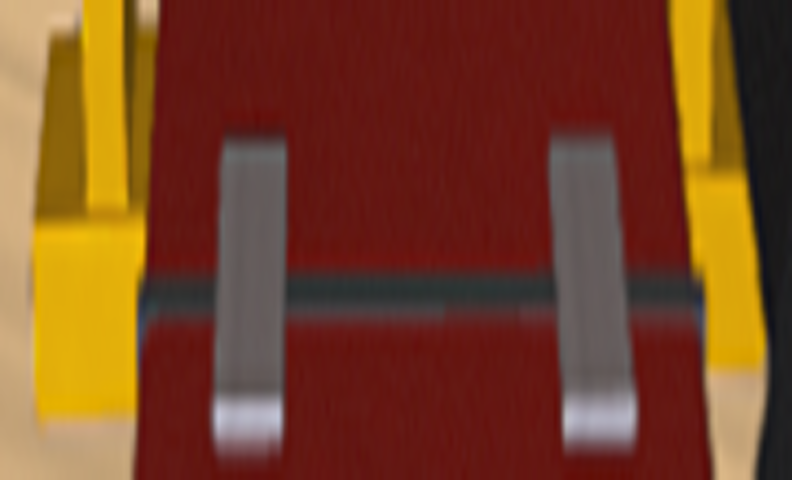

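```bash
python3 - <<'E'
from h import *
p=cv2.imread("pics/wrist14.png").astype(float)
# subpixel row edges per column
def edge(name,cols,r0,r1,ch,sign,z):
    uv=[]
    for u in cols:
        g=np.gradient(cv2.GaussianBlur(p[:,:,ch],(1,3),0)[:,u])*sign
        s=g[r0:r1];i=s.argmax();
        if 0<i<len(s)-1:
            d=(s[i-1]-s[i+1])/(2*(s[i-1]-2*s[i]+s[i+1])+1e-9);uv.append((u,r0+i+d))
    uv=np.array(uv);f=np.polyfit(*uv.T,1);r=uv[:,1]-np.polyval(f,uv[:,0]);k=abs(r)<2*np.median(abs(r))+.15;f=np.polyfit(*uv[k].T,1)
    P=at_z("wrist",[[cols[0],np.polyval(f,cols[0])],[cols[-1],np.polyval(f,cols[-1])]],z);w=P[1]-P[0]
    print(name,"slope %.4f"%f[0],"row %.1f"%np.polyval(f,250),"rms %.2f"%np.std(uv[k,1]-np.polyval(f,uv[k,0])),k.sum(),"yaw %.4f"%np.arctan2(-w[0],w[1]))
L=list(range(214,318))
edge("foot top near edge",L,249,257,2,1,.034)
edge("foot/red",L,279,287,2,1,.034)
seam=list(range(210,222))+list(range(245,298))+list(range(322,332))
edge("seam top",seam,318,326,2,-1,.12)
b=[*range(181,196),*range(216,232),*range(252,268),*range(289,304)]
edge("bar top far",b,241,249,2,-1,.033)
edge("bar top near",b,233,240,2,1,.033)
s=[*range(184,200),*range(338,346)]
edge("stop top inner",s,312,324,2,1,.032)
edge("stop outer",s,326,333,0,1,.032)
E
```

```text
foot top near edge slope -0.0050 row 252.6 rms 0.14 102 yaw 0.2265
foot/red slope -0.0049 row 282.3 rms 0.07 100 yaw 0.2268
seam top slope -0.0036 row 321.5 rms 0.05 74 yaw 0.2262
bar top far slope -0.0208 row 244.3 rms 0.13 61 yaw 0.2429
bar top near slope -0.0246 row 236.1 rms 0.05 62 yaw 0.2469
stop top inner slope -0.0216 row 317.3 rms 0.35 23 yaw 0.2465
stop outer slope -0.0195 row 329.5 rms 0.05 24 yaw 0.2444
```

My measurements give the bay's yaw as 0.245 and the bar's as 0.245, so the bar is shut. The case's yaw is 0.2265, so the foot is about 1° off square with a gap of about 3 mm at its right end. There's time to fix this: I'll reopen the bar by pressing on its top and dragging, square the foot, then shut it again.

```bash
cat > arc2.py <<'E'
# rows for top-drag: q0 q1 n r off
from h import *
from scipy.spatial.transform import Rotation as R
import sys
H=np.array([.627,-.0475]);yaw=.245
q0,q1,n,r,off=[float(v) for v in sys.argv[1:6]]
def pt(q):
    a=q+np.pi/2+yaw; b=a+np.pi/2
    return H+r*np.array([np.cos(a),np.sin(a)])+off*np.array([np.cos(b),np.sin(b)])
o=bot.get_obs();w=o['tool_rot'];M=R.from_quat([w[1],w[2],w[3],w[0]]).as_matrix();p=o['eef_pos'][:2].copy()
for q in np.linspace(q0,q1,int(n)):
    g=pt(q);l=M.T@np.r_[g-p,0];p=g;print("%.2f"%q,g.round(3),"y %.1f z %.1f"%(l[1]*1000,l[2]*1000))
E
python3 arc2.py 0 0 1 .14 0
python3 pos.py .593 .0883 .06
```

```text
0.00 [0.593 0.088] y -121.3 z 27.0
t 17.75 p [0.4806 0.0354 0.3112] pushdir yaw 0.220 x [-0.003  0.    -1.   ] z [-0.219  0.976  0.001] F [-0.6 -0.  -1.2] q [-0.61  0.07  0.43  1.92 -0.03  1.16  1.63] g 0.923
delta tool mm [ 250.8 -122.    26.7]
```

```bash
python3 -m jog '0 0 0 0 0 0 0;30 -40 9 0 0 0 0;30 -40 9 0 0 0 0;30 -42 9 0 0 0 0;40 0 0 0 0 0 0'; python3 -m jog '40 0 0 0 0 0 0;40 0 0 0 0 0 0;35 0 0 0 0 0 0;0 0 0 0 0 0 0'; python3 pos.py .593 .0883 .036 .222 0
```

```text
t: 18.25
eef_pos: [0.5951, 0.0902, 0.1825]
tool_rot: [-0.442, 0.553, -0.44, -0.553]
contact_force: [0.3, 0.1, -1.3]
gripper_width: 0.108
t: 18.65
eef_pos: [0.586, 0.0861, 0.0638]
tool_rot: [0.439, -0.549, 0.446, 0.555]
contact_force: [-1.3, 0.3, -0.0]
gripper_width: 0.003
t 18.65 p [0.586  0.0861 0.0638] pushdir yaw 0.220 x [-0.013 -0.002 -1.   ] z [-0.218  0.976  0.001] F [-1.3  0.3 -0. ] q [-0.51  0.58  0.34  1.89 -0.28  0.73  1.79] g 0.003
delta tool mm [27.7 -7.7  0.6]
turn units [-0.02  0.01 -0.13]
```

```bash
python3 -m jog '15 -3 0 0 0 0 0;10 -2 0 0 0 0 0;0 0 0 0 0 0 0'; python3 -m jog '4 0 0 0 0 0 0;2 0 0 0 0 0 0'; python3 -m jog '1 0 0 0 0 0 0;1 0 0 0 0 0 0';python3 pos.py .593 .0883 .036 .222 0
```

```text
t: 18.95
eef_pos: [0.5959, 0.0883, 0.0446]
tool_rot: [0.442, -0.551, 0.442, 0.553]
contact_force: [1.0, 0.4, -0.3]
gripper_width: -0.001
t: 19.15
eef_pos: [0.5962, 0.0883, 0.0396]
tool_rot: [0.443, -0.551, 0.442, 0.552]
contact_force: [0.2, -0.5, 0.1]
gripper_width: -0.001
t: 19.35
eef_pos: [0.5959, 0.0882, 0.0374]
tool_rot: [0.442, -0.551, 0.442, 0.552]
contact_force: [-0.6, -0.1, 0.4]
gripper_width: -0.001
t 19.35 p [0.5959 0.0882 0.0374] pushdir yaw 0.220 x [-0.001  0.001 -1.   ] z [-0.218  0.976  0.002] F [-0.6 -0.1  0.4] q [-0.49  0.62  0.32  1.89 -0.3   0.68  1.8 ] g -0.001
delta tool mm [1.4 2.8 0.7]
turn units [-0.02  0.01 -0.  ]
```

```bash
python3 -m jog '1 3 0 0 0 0 0;1.5 2 0 0 0 0 0'; python3 -m jog '1.5 0 0 0 0 0 0;1.5 0 0 0 0 0 0';python3 -m jog '1 0 0 0 0 0 0;0 0 0 0 0 0 0';python3 pos.py
```

```text
t: 19.55
eef_pos: [0.5906, 0.087, 0.0346]
tool_rot: [0.442, -0.551, 0.442, 0.552]
contact_force: [-0.2, 0.6, -0.5]
gripper_width: -0.002
t: 19.75
eef_pos: [0.5904, 0.0869, 0.0328]
tool_rot: [0.442, -0.551, 0.442, 0.553]
contact_force: [-10.4, -0.5, 28.3]
gripper_width: 0.001
t: 19.95
eef_pos: [0.5904, 0.0869, 0.0328]
tool_rot: [0.442, -0.55, 0.442, 0.553]
contact_force: [-9.9, -1.4, 25.5]
gripper_width: 0.001
t 19.95 p [0.5904 0.0869 0.0328] pushdir yaw 0.219 x [-0.003  0.002 -1.   ] z [-0.218  0.976  0.003] F [-9.9 -1.4 25.5] q [-0.49  0.62  0.32  1.9  -0.3   0.66  1.81] g 0.001
```

```bash
python3 -m jog '-1 0 0 0 0 0 0;0 3 0 0 0 0 0'; python3 arc2.py .05 .4 8 .14 -.002;python3 -m jog '0 5 0 0 0 0 0;0 5 -0.5 0 0 0 0'; python3 -m jog '0 5 -1 0 0 0 0;0 5 -1 0 0 0 0'; python3 pos.py
python3 - <<'E'
from h import *
for n in("wrist",):
    p=bot.read_camera(n)[0][:,:,::-1]; cv2.imwrite(f"pics/{n}15.png",p)
E
```

```text
t: 20.15
eef_pos: [0.5895, 0.0867, 0.0331]
tool_rot: [-0.443, 0.552, -0.441, -0.552]
contact_force: [1.1, 0.5, 6.9]
gripper_width: 0.001
0.05 [0.588 0.087] y 1.2 z 0.6
0.10 [0.582 0.085] y 7.0 z -0.6
0.15 [0.575 0.082] y 6.9 z -0.9
0.20 [0.569 0.08 ] y 6.9 z -1.3
0.25 [0.562 0.077] y 6.8 z -1.6
0.30 [0.556 0.073] y 6.7 z -2.0
0.35 [0.55 0.07] y 6.6 z -2.3
0.40 [0.544 0.066] y 6.5 z -2.6
t: 20.35
eef_pos: [0.5805, 0.0841, 0.0331]
tool_rot: [-0.444, 0.552, -0.441, -0.551]
contact_force: [2.1, 0.9, 7.9]
gripper_width: -0.001
t: 20.55
eef_pos: [0.571, 0.0804, 0.033]
tool_rot: [-0.443, 0.552, -0.441, -0.552]
contact_force: [0.4, 1.3, 8.1]
gripper_width: 0.001
t 20.55 p [0.571  0.0804 0.033 ] pushdir yaw 0.220 x [ 0.003  0.003 -1.   ] z [-0.218  0.976  0.002] F [0.4 1.3 8.1] q [-0.49  0.6   0.32  1.96 -0.3   0.63  1.81] g 0.001
```

View pics/wrist15.png

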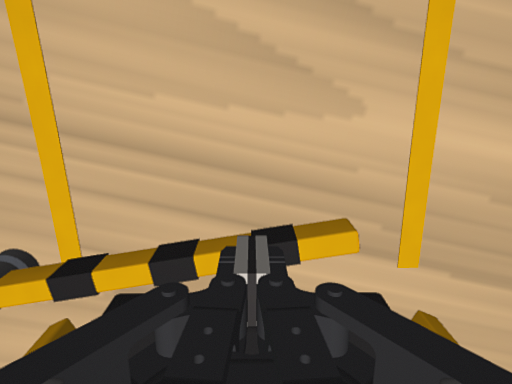

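The drag works, and the bar now sits at about 0.17. I'll carry on.

```bash
python3 -m jog '0 8.5 -2 0 0 0 0;0 9.5 -2.6 0 0 0 0;0 9.5 -3 0 0 0 0;0 9 -3.5 0 0 0 0;0 8.6 -4 0 0 0 0'; python3 arc2.py .55 2.05 16 .14 -.002; python3 pos.py
python3 - <<'E'
from h import *
for n in("wrist",):
    p=bot.read_camera(n)[0][:,:,::-1]; cv2.imwrite(f"pics/{n}16.png",p)
E
```

```text
t: 21.1
eef_pos: [0.5305, 0.0552, 0.033]
tool_rot: [-0.444, 0.552, -0.441, -0.551]
contact_force: [1.8, -0.3, 7.1]
gripper_width: 0.003
0.55 [0.528 0.052] y 2.7 z -2.7
0.65 [0.519 0.042] y 11.5 z -8.0
0.75 [0.511 0.03 ] y 10.6 z -9.1
0.85 [0.503 0.018] y 9.6 z -10.1
0.95 [0.498 0.006] y 8.6 z -11.1
1.05 [ 0.493 -0.007] y 7.4 z -11.9
1.15 [ 0.49  -0.021] y 6.2 z -12.5
1.25 [ 0.488 -0.035] y 4.9 z -13.1
1.35 [ 0.487 -0.049] y 3.6 z -13.5
1.45 [ 0.488 -0.063] y 2.2 z -13.8
1.55 [ 0.49  -0.077] y 0.8 z -14.0
1.65 [ 0.494 -0.09 ] y -0.6 z -14.0
1.75 [ 0.499 -0.103] y -2.0 z -13.9
1.85 [ 0.505 -0.116] y -3.3 z -13.6
1.95 [ 0.512 -0.128] y -4.7 z -13.2
2.05 [ 0.521 -0.139] y -6.0 z -12.7
t 21.10 p [0.5305 0.0552 0.033 ] pushdir yaw 0.220 x [ 0.004  0.002 -1.   ] z [-0.218  0.976  0.001] F [ 1.8 -0.3  7.1] q [-0.47  0.55  0.31  2.06 -0.3   0.58  1.85] g 0.003
```

View pics/wrist16.png

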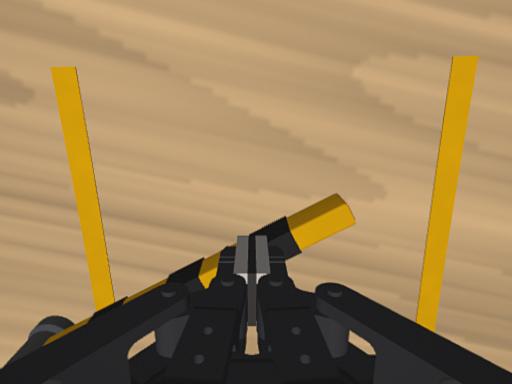

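```bash
python3 -m jog '0 5 -5 0 0 0 0;0 9.5 -8 0 0 0 0;0 10 -9 0 0 0 0;0 9.3 -10 0 0 0 0;0 8.5 -11 0 0 0 0'; python3 -m jog '0 7.4 -12 0 0 0 0;0 6 -12.5 0 0 0 0;0 4.5 -13 0 0 0 0;0 2 -8 0 0 0 0;0 0 0 0 0 0 0'; python3 pos.py
python3 - <<'E'
from h import *
for n in("wrist","side"):
    p=bot.read_camera(n)[0][:,:,::-1]; cv2.imwrite(f"pics/{n}17.png",p)
E
```

```text
t: 21.65
eef_pos: [0.4977, 0.0047, 0.0329]
tool_rot: [0.443, -0.552, 0.441, 0.552]
contact_force: [-0.5, 1.9, 12.2]
gripper_width: -0.001
t: 22.15
eef_pos: [0.4881, -0.0464, 0.0329]
tool_rot: [-0.443, 0.552, -0.442, -0.551]
contact_force: [-3.2, -0.8, 15.1]
gripper_width: -0.003
t 22.15 p [ 0.4881 -0.0464  0.0329] pushdir yaw 0.218 x [ 0.002  0.001 -1.   ] z [-0.216  0.976  0.001] F [-3.2 -0.8 15.1] q [-0.28  0.5   0.3   2.16 -0.29  0.53  2.03] g -0.003
```

View pics/wrist17.png

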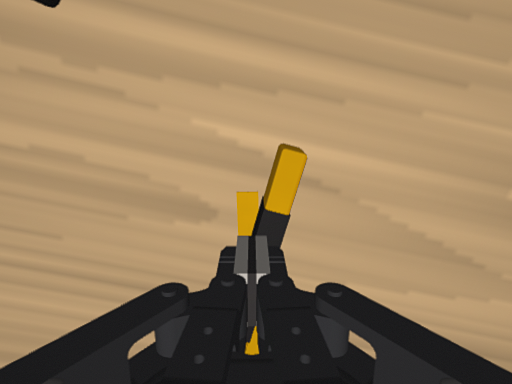

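View pics/side17.png

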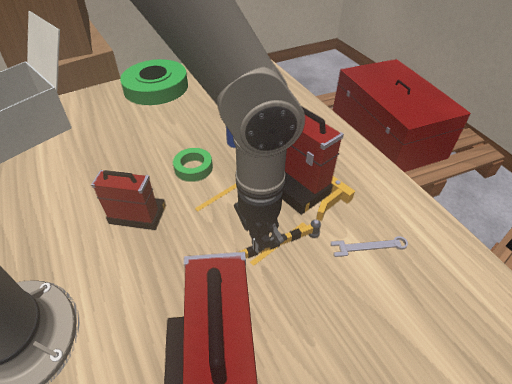

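```bash
python3 -m jog '-30 0 0 0 0 0 0;-30 0 0 0 0 0 0;-20 0 20 -0.26 0 0 70;0 0 30 0 0 -0.84 70;0 0 30 0 0 -0.84 70'; python3 -m jog '0 0 0 0 0 0 70;0 0 0 0 0 0 70';python3 pos.py .5724 .0677 .06 .245 10
```

```text
t: 22.75
eef_pos: [0.4692, 0.0337, 0.1128]
tool_rot: [-0.484, 0.594, -0.382, -0.516]
contact_force: [0.6, 0.1, -0.7]
gripper_width: 0.507
t: 22.95
eef_pos: [0.4674, 0.0331, 0.1118]
tool_rot: [-0.482, 0.593, -0.383, -0.519]
contact_force: [0.3, -0.5, 0.4]
gripper_width: 0.818
t 22.95 p [0.4674 0.0331 0.1118] pushdir yaw 0.248 x [ 0.168  0.044 -0.985] z [-0.246  0.969  0.002] F [ 0.3 -0.5  0.4] q [-0.5   0.24  0.34  2.29 -0.22  0.46  1.84] g 0.818
delta tool mm [ 70.2 -99.6   7.6]
turn units [0.03 0.02 0.  ]
```

```bash
python3 -m jog '6 -34 3 0 0 0 70;6 -34 3 0 0 0 70;20 -30 2 0 0 0 70;35 0 0 0 0 0 70;0 0 0 0 0 0 70';python3 pos.py .5724 .0677 .008 .245 10
python3 - <<'E'
from h import *
for n in("wrist","side"):
    p=bot.read_camera(n)[0][:,:,::-1]; cv2.imwrite(f"pics/{n}18.png",p)
E
```

```text
t: 23.45
eef_pos: [0.5703, 0.0661, 0.059]
tool_rot: [-0.48, 0.592, -0.386, -0.519]
contact_force: [-1.5, 0.5, 0.3]
gripper_width: 0.821
t 23.45 p [0.5703 0.0661 0.059 ] pushdir yaw 0.247 x [ 0.163  0.042 -0.986] z [-0.244  0.97   0.001] F [-1.5  0.5  0.3] q [-0.44  0.49  0.27  2.08 -0.31  0.44  1.88] g 0.821
delta tool mm [50.6  6.1  1. ]
turn units [ 0.01  0.01 -0.05]
```

View pics/wrist18.png

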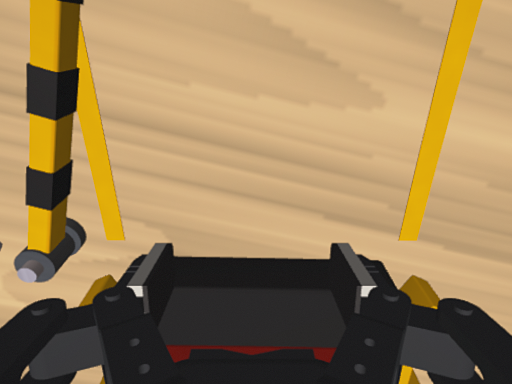

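View pics/side18.png

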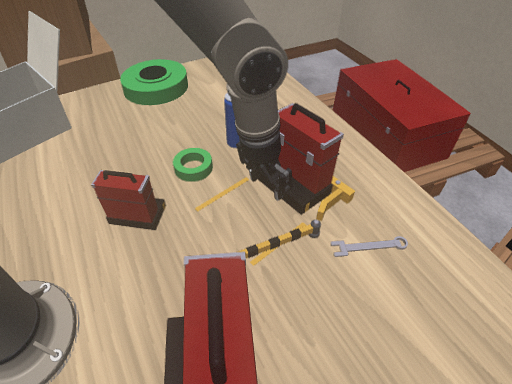

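```bash
python3 -m jog '25 3 0 0 0 0 70;25 3 0 0 0 0 70;0 0 -3 0 0 0 70';python3 -m jog '1.7 -9 0 0 0 0 70;1.5 -8 0 0 0 0 70;0.7 -4 0 0 0 0 70;0 0 0 0 0 0 70';python3 pos.py; python3 -m jog '0.4 -2 0 0 0 0 70;0.4 -2 0 0 0 0 70';python3 -m jog '0.4 -2 0 0 0 0 70;0.4 -2 0 0 0 0 70';python3 pos.py
```

```text
t: 23.85
eef_pos: [0.5728, 0.0643, 0.0115]
tool_rot: [-0.481, 0.592, -0.385, -0.519]
contact_force: [0.2, 1.2, 0.4]
gripper_width: 0.819
t: 24.25
eef_pos: [0.5966, 0.0706, 0.0135]
tool_rot: [-0.483, 0.594, -0.383, -0.518]
contact_force: [-0.6, -0.2, 0.1]
gripper_width: 0.819
t 24.25 p [0.5966 0.0706 0.0135] pushdir yaw 0.247 x [ 0.171  0.045 -0.984] z [-0.245  0.97   0.001] F [-0.6 -0.2  0.1] q [-0.39  0.59  0.22  2.03 -0.35  0.37  1.92] g 0.819
t: 24.45
eef_pos: [0.5987, 0.0711, 0.0123]
tool_rot: [-0.482, 0.593, -0.384, -0.518]
contact_force: [-0.4, -0.6, -0.3]
gripper_width: 0.823
t: 24.65
eef_pos: [0.6028, 0.0721, 0.012]
tool_rot: [-0.482, 0.593, -0.384, -0.518]
contact_force: [0.0, 0.1, -0.5]
gripper_width: 0.821
t 24.65 p [0.6028 0.0721 0.012 ] pushdir yaw 0.247 x [ 0.168  0.044 -0.985] z [-0.245  0.97   0.002] F [ 0.   0.1 -0.5] q [-0.39  0.6   0.22  2.02 -0.35  0.38  1.92] g 0.821
```

```bash
python3 -m jog '4 0.5 0 0 0 0 70;0.3 -1.5 0 0 0 0 70';for i in 1; do python3 -m jog '0.3 -1.5 0 0 0 0 70;0.2 -1 0 0 0 0 70'; python3 -m jog '0.2 -1 0 0 0 0 70;0.2 -1 0 0 0 0 70'; python3 pos.py; done
```

```text
t: 24.85
eef_pos: [0.6039, 0.0724, 0.0073]
tool_rot: [-0.482, 0.593, -0.384, -0.518]
contact_force: [-0.4, -0.5, -0.5]
gripper_width: 0.821
t: 25.05
eef_pos: [0.6054, 0.0727, 0.0073]
tool_rot: [-0.481, 0.592, -0.385, -0.519]
contact_force: [-7.0, -1.9, 3.8]
gripper_width: 0.824
t: 25.25
eef_pos: [0.6058, 0.0726, 0.007]
tool_rot: [-0.481, 0.592, -0.386, -0.519]
contact_force: [-9.3, -3.0, 6.3]
gripper_width: 0.817
t 25.25 p [0.6058 0.0726 0.007 ] pushdir yaw 0.245 x [ 0.163  0.043 -0.986] z [-0.243  0.97   0.002] F [-9.3 -3.   6.3] q [-0.38  0.62  0.22  2.01 -0.36  0.38  1.92] g 0.817
```

```bash
for i in 1; do python3 -m jog '0.2 -1 0 0 0 0 70;0.2 -1 0 0 0 0 70'; python3 -m jog '0.2 -1 0 0 0 0 70;0.2 -1 0 0 0 0 70'; python3 -m jog '0.2 -1 0 0 0 0 70;0.2 -1 0 0 0 0 70'; python3 pos.py; done
```

```text
t: 25.45
eef_pos: [0.6074, 0.0724, 0.007]
tool_rot: [-0.481, 0.591, -0.386, -0.519]
contact_force: [-10.9, -3.5, 8.3]
gripper_width: 0.819
t: 25.65
eef_pos: [0.6081, 0.0723, 0.0065]
tool_rot: [-0.48, 0.591, -0.387, -0.52]
contact_force: [-14.3, -5.1, 10.2]
gripper_width: 0.821
t: 25.85
eef_pos: [0.6083, 0.0723, 0.006]
tool_rot: [-0.479, 0.59, -0.388, -0.521]
contact_force: [-18.3, -6.4, 11.8]
gripper_width: 0.818
t 25.85 p [0.6083 0.0723 0.006 ] pushdir yaw 0.245 x [ 0.156  0.042 -0.987] z [-0.243  0.97   0.003] F [-18.3  -6.4  11.8] q [-0.39  0.62  0.22  1.99 -0.35  0.4   1.92] g 0.818
```

```bash
for i in 1; do python3 -m jog '0.2 -1 0 0 0 0 70;0.2 -1 0 0 0 0 70'; python3 -m jog '0.2 -1 0 0 0 0 70;0.2 -1 0 0 0 0 70';python3 -m jog '0 0 0 0 0 0 70'; done
python3 -m jog '-0.6 3 0 0 0 0 70;-0.9 5 0 0 0 0 70;-1.7 10 0 0 0 0 70;-4 20 0 0 0 0 70;-10 20 0 0 0 0 70'; python3 -m jog '-45 10 0 0 0 0 85;-45 10 0 0 0 0 85;-45 10 0 0 0 0.84 85;-45 10 0 0 0 0.84 85;-30 0 0 0 0 0 85'
python3 -m jog '-30 0 0 0 0 0 85;-30 0 0 0 0 0 85;0 0 0 0 0 0 85;0 0 0 0 0 0 85'; python3 pos.py
python3 - <<'E'
from h import *
p=bot.read_camera("wrist")[0][:,:,::-1]; cv2.imwrite("pics/wrist19.png",p)
cv2.imwrite("pics/side19.png",bot.read_camera("side")[0][:,:,::-1])
E
```

```text
t: 26.05
eef_pos: [0.6084, 0.0724, 0.0054]
tool_rot: [-0.479, 0.589, -0.389, -0.522]
contact_force: [-24.6, -6.6, 17.7]
gripper_width: 0.817
t: 26.25
eef_pos: [0.6083, 0.0724, 0.0047]
tool_rot: [-0.478, 0.588, -0.39, -0.523]
contact_force: [-29.2, -7.7, 20.7]
gripper_width: 0.82
t: 26.35
eef_pos: [0.6083, 0.0725, 0.0046]
tool_rot: [-0.478, 0.588, -0.39, -0.523]
contact_force: [-25.5, -7.3, 16.6]
gripper_width: 0.82
t: 26.85
eef_pos: [0.5606, 0.0616, 0.0146]
tool_rot: [-0.482, 0.594, -0.383, -0.518]
contact_force: [-0.6, 0.9, 1.2]
gripper_width: 0.817
t: 27.35
eef_pos: [0.4973, 0.0452, 0.22]
tool_rot: [-0.435, 0.558, -0.433, -0.558]
contact_force: [0.4, 1.6, 0.7]
gripper_width: 0.995
t: 27.75
eef_pos: [0.4963, 0.045, 0.2768]
tool_rot: [0.435, -0.558, 0.433, 0.558]
contact_force: [-0.1, 0.7, 0.5]
gripper_width: 0.998
t 27.75 p [0.4963 0.045  0.2768] pushdir yaw 0.248 x [ 0.001  0.003 -1.   ] z [-0.245  0.97   0.002] F [-0.1  0.7  0.5] q [-0.62  0.14  0.45  1.94 -0.07  1.08  1.68] g 0.998
```

View pics/wrist19.png

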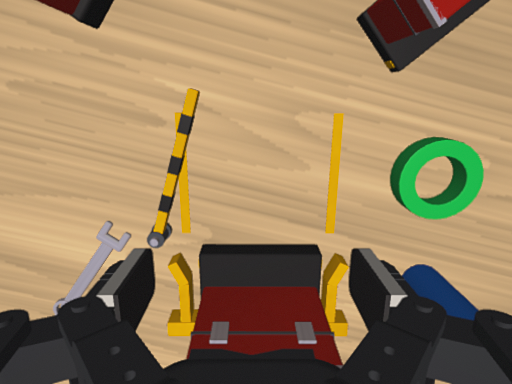

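View pics/side19.png

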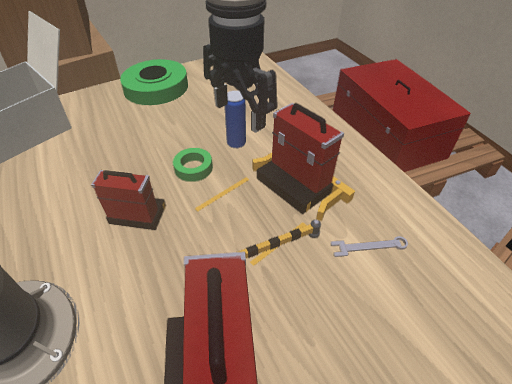

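```bash
cat > edges.py <<'E'
from h import *
def edge(p,name,cols,r0,r1,ch,sign,z):
    uv=[];B=cv2.GaussianBlur(p[:,:,ch],(1,3),0)
    for u in cols:
        s=(np.gradient(B[:,u])*sign)[r0:r1];i=s.argmax()
        if 0<i<len(s)-1: uv.append((u,r0+i+(s[i-1]-s[i+1])/(2*(s[i-1]-2*s[i]+s[i+1])+1e-9)))
    uv=np.array(uv);f=np.polyfit(*uv.T,1);r=uv[:,1]-np.polyval(f,uv[:,0]);k=abs(r)<2*np.median(abs(r))+.15;f=np.polyfit(*uv[k].T,1)
    P=at_z("wrist",[[cols[0],np.polyval(f,cols[0])],[cols[-1],np.polyval(f,cols[-1])]],z);w=P[1]-P[0]
    print(name,"slope %.4f"%f[0],"row %.1f"%np.polyval(f,250),"rms %.2f"%np.std(uv[k,1]-np.polyval(f,uv[k,0])),k.sum(),"yaw %.4f"%np.arctan2(-w[0],w[1]),P.mean(0).round(4))
E
python3 - <<'E'
from edges import *
p=cv2.imread("pics/wrist19.png").astype(float)
L=list(range(204,318))
edge(p,"foot top",L,252,264,2,1,.034)
edge(p,"foot/red",L,283,293,2,1,.034)
edge(p,"seam",[*range(200,210)]+[*range(230,295)]+[*range(318,325)],327,337,2,-1,.12)
s=[*range(172,190),*range(336,345)]
edge(p,"stop inner",s,316,328,2,1,.032)
edge(p,"stop outer",s,330,342,0,1,.032)
cv2.imwrite("pics/w19.png",cv2.resize(p[240:350,160:360],None,fx=4,fy=4,interpolation=cv2.INTER_CUBIC))
E
```

```text
foot top slope 0.0020 row 253.8 rms 0.13 111 yaw 0.2455 [0.611  0.0856 0.034 ]
foot/red slope 0.0013 row 286.0 rms 0.07 109 yaw 0.2463 [0.6561 0.0974 0.034 ]
seam slope 0.0015 row 330.8 rms 0.04 82 yaw 0.2462 [0.6564 0.0967 0.12  ]
stop inner slope -0.0004 row 322.6 rms 0.41 27 yaw 0.2482 [0.7125 0.1086 0.032 ]
stop outer slope 0.0008 row 335.8 rms 0.05 27 yaw 0.2468 [0.733  0.1139 0.032 ][ WARN:0@0.717] global loadsave.cpp:1063 imwrite_ Unsupported depth image for selected encoder is fallbacked to CV_8U.
```

View pics/w19.png

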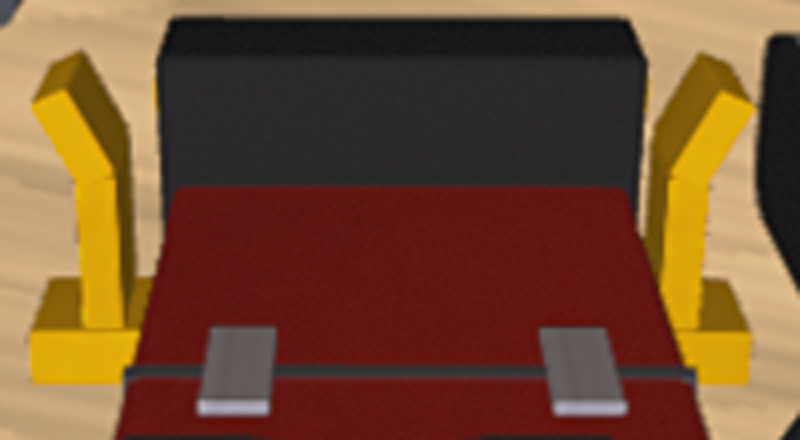

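The case is now square: foot 0.246 against stop 0.247, with 104 mm from stop to near face. Next I'll close the bar again.

```bash
python3 - <<'E'
from h import *
e,=at_z("wrist",[[194,93]],.033);h,=at_z("wrist",[[155,241]],.042);b,=at_z("wrist",[[160,233]],.033)
print(e.round(4),h.round(4),b.round(4)); u=(e-b);print("q",np.arctan2(u[1],u[0])%(2*np.pi)-np.pi/2-.245, np.linalg.norm(e-h))
E
sed -i 's/yaw=.222/yaw=.245/' arc.py
python3 arc2.py 1.62 1.62 1 .115 .045; python3 pos.py
```

```text
[ 0.4389 -0.0358  0.033 ] [ 0.6221 -0.0464  0.042 ] [ 0.6145 -0.0439  0.033 ]
q 1.2797184042403162 0.18380513435588053
1.62 [ 0.53  -0.124] y 7.6 z -172.0
t 27.85 p [0.4953 0.0447 0.2753] pushdir yaw 0.247 x [-0.002  0.001 -1.   ] z [-0.245  0.97   0.002] F [-0.7  1.   0.8] q [-0.62  0.14  0.45  1.94 -0.07  1.08  1.68] g 0.993
```

```bash
python3 arc2.py 1.28 1.28 1 .115 .042; python3 -m jog '0 -4 -44 0 0 0 0;0 -4 -44 0 0 0 0;0 -4 -44 0 0 0 0;0 0 0 0 0 0 0;50 0 0 0 0 0 0'; python3 -m jog '50 0 0 0 0 0 0;50 0 0 0 0 0 0;45 0 0 0 0 0 0;0 0 0 0 0 0 0'; python3 arc2.py 1.28 1.28 1 .115 .042; python3 pos.py .51 -.085 .018 .245 0
python3 - <<'E'
from h import *
p=bot.read_camera("wrist")[0][:,:,::-1]; cv2.imwrite("pics/wrist20.png",p)
E
```

```text
1.28 [ 0.51  -0.084] y 17.1 z -128.6
t: 28.35
eef_pos: [0.5439, -0.0826, 0.2295]
tool_rot: [-0.438, 0.559, -0.433, -0.555]
contact_force: [1.6, 1.1, -0.4]
gripper_width: 0.14
t: 28.75
eef_pos: [0.5339, -0.0792, 0.0748]
tool_rot: [0.432, -0.554, 0.437, 0.562]
contact_force: [-0.9, 0.1, -0.5]
gripper_width: 0.002
1.28 [ 0.51  -0.084] y 24.2 z 1.0
t 28.75 p [ 0.5339 -0.0792  0.0748] pushdir yaw 0.248 x [-0.015  0.001 -1.   ] z [-0.245  0.97   0.004] F [-0.9  0.1 -0.5] q [-0.31  0.51  0.44  2.02 -0.32  0.7   2.15] g 0.002
delta tool mm [57.1 23.8 -0. ]
turn units [ 0.02  0.04 -0.13]
```

View pics/wrist20.png

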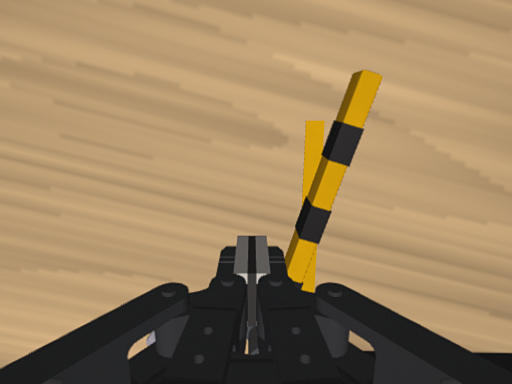

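```bash
python3 -m jog '0 24 -3 0 0 0 0;28 0 0 0 0 0 0;28 0 0 0 0 0 0;0 0 0 0 0 0 0'; python3 pos.py; python3 arc.py 1.25 0.15 12 .017
```

```text
t: 29.2
eef_pos: [0.5165, -0.0885, 0.025]
tool_rot: [0.434, -0.557, 0.435, 0.559]
contact_force: [-0.8, -0.1, -0.1]
gripper_width: -0.001
t 29.20 p [ 0.5165 -0.0885  0.025 ] pushdir yaw 0.247 x [-0.003  0.002 -1.   ] z [-0.245  0.97   0.002] F [-0.8 -0.1 -0.1] q [-0.25  0.56  0.38  2.08 -0.38  0.57  2.22] g -0.001
off 0.014 q now 1.5621476645413972 r 0.1171
off 0.017 q now 1.5364782426253216 r 0.1167
off 0.02 q now 1.5107124177282647 r 0.1162
1.25 [ 0.511 -0.056] y -2.8 z 33.1
1.15 [ 0.511 -0.044] y -2.6 z 11.3
1.05 [ 0.512 -0.033] y -3.7 z 11.0
0.95 [ 0.514 -0.021] y -4.8 z 10.6
0.85 [ 0.517 -0.01 ] y -5.8 z 10.0
0.75 [0.521 0.001] y -6.8 z 9.4
0.65 [0.527 0.011] y -7.7 z 8.7
0.55 [0.533 0.021] y -8.5 z 7.9
0.45 [0.54 0.03] y -9.3 z 7.0
0.35 [0.548 0.038] y -9.9 z 6.0
0.25 [0.557 0.046] y -10.5 z 5.0
0.15 [0.567 0.052] y -10.9 z 3.9
```

```bash
python3 -m jog '7 -1 11 0 0 0 0;0 -1 11 0 0 0 0;0 -0.8 11 0 0 0 0;0 -2.6 11.3 0 0 0 0;0 -3.7 11 0 0 0 0'; python3 -m jog '0 -4.8 10.6 0 0 0 0;0 -5.8 10 0 0 0 0;0 -6.8 9.4 0 0 0 0;0 -7.7 8.7 0 0 0 0;0 -8.5 7.9 0 0 0 0'; python3 -m jog '0 -9.3 7 0 0 0 0;0 -9.9 6 0 0 0 0;0 -5 2.5 0 0 0 0;0 0 0 0 0 0 0'; python3 pos.py; python3 arc.py 0.2 0. 5 .017
```

```text
t: 29.7
eef_pos: [0.5126, -0.0319, 0.0187]
tool_rot: [0.435, -0.558, 0.434, 0.558]
contact_force: [1.2, -2.5, 0.4]
gripper_width: -0.006
t: 30.2
eef_pos: [0.5335, 0.0213, 0.0179]
tool_rot: [0.434, -0.557, 0.435, 0.559]
contact_force: [-0.2, -1.6, -0.9]
gripper_width: -0.003
t: 30.6
eef_pos: [0.554, 0.0425, 0.018]
tool_rot: [0.435, -0.558, 0.434, 0.559]
contact_force: [0.3, -0.1, 0.3]
gripper_width: 0.001
t 30.60 p [0.554  0.0425 0.018 ] pushdir yaw 0.248 x [-0.001  0.002 -1.   ] z [-0.246  0.969  0.002] F [ 0.3 -0.1  0.3] q [-0.49  0.61  0.39  2.01 -0.4   0.59  2.  ] g 0.001
off 0.014 q now 0.3157994200179842 r 0.115
off 0.017 q now 0.28967522166950854 r 0.1146
off 0.02 q now 0.2634493840836099 r 0.1141
0.20 [0.562 0.049] y -9.5 z 4.3
0.15 [0.567 0.052] y -5.5 z 1.8
0.10 [0.572 0.055] y -5.6 z 1.5
0.05 [0.577 0.058] y -5.7 z 1.3
0.00 [0.583 0.06 ] y -5.7 z 1.0
```

```bash
python3 -m jog '0 -9.5 4.3 0 0 0 0;0 -5.5 1.8 0 0 0 0;0 -5.6 1.5 0 0 0 0;0 -5 1.3 0 0 0 0'; python3 -m jog '0 -2 0.5 0 0 0 0;0 -2 0.3 0 0 0 0';python3 -m jog '0 -1.5 0.3 0 0 0 0;0 -1 0 0 0 0 0'; python3 -m jog '0 -1 0 0 0 0 0;0 -1 0 0 0 0 0';python3 -m jog '0 -1 0 0 0 0 0;0 -1 0 0 0 0 0'; python3 pos.py
```

```text
t: 31.0
eef_pos: [0.5761, 0.0563, 0.018]
tool_rot: [0.435, -0.557, 0.435, 0.558]
contact_force: [-1.4, -1.8, -0.6]
gripper_width: 0.001
t: 31.2
eef_pos: [0.5794, 0.058, 0.018]
tool_rot: [0.435, -0.557, 0.435, 0.558]
contact_force: [-0.9, -1.3, -0.2]
gripper_width: 0.004
t: 31.4
eef_pos: [0.5817, 0.0589, 0.018]
tool_rot: [0.435, -0.557, 0.435, 0.558]
contact_force: [-1.2, -0.8, -0.2]
gripper_width: 0.002
t: 31.6
eef_pos: [0.5823, 0.0591, 0.0179]
tool_rot: [0.434, -0.556, 0.435, 0.559]
contact_force: [-6.2, -2.0, 3.7]
gripper_width: 0.0
t: 31.8
eef_pos: [0.5823, 0.0591, 0.0176]
tool_rot: [0.433, -0.555, 0.436, 0.56]
contact_force: [-11.5, -2.8, 7.8]
gripper_width: -0.001
t 31.80 p [0.5823 0.0591 0.0176] pushdir yaw 0.247 x [-0.008  0.001 -1.   ] z [-0.244  0.97   0.003] F [-11.5  -2.8   7.8] q [-0.5   0.65  0.39  1.93 -0.4   0.64  1.97] g -0.001
```

It has reached the hard stop. I'll press once more, then back off and check.

```bash
python3 -m jog '0 -1 0 0 0 0 0;0 0 0 0 0 0 0'; python3 -m jog '0 5 0 0 0 0 0;0 10 0 0 0 0 0;0 20 0 0 0 0 0;-20 20 0 0 0 0 0;-45 5 0 0 0 0 0'; python3 -m jog '-45 5 0 0 0 0 85;-45 5 0 0 0 0 85;-45 5 0 0 0 0 85;-45 5 0 0 0 0 85;0 0 0 0 0 0 85'; python3 -m jog '0 0 0 0 0 0 85;0 0 0 0 0 0 85;0 0 0 0 0 0 85';python3 pos.py
python3 - <<'E'
from h import *
for n in("wrist","side","scene"):
    p=bot.read_camera(n)[0][:,:,::-1]; cv2.imwrite(f"pics/{n}21.png",p)
E
```

```text
t: 32.0
eef_pos: [0.5823, 0.0591, 0.0173]
tool_rot: [0.433, -0.555, 0.437, 0.56]
contact_force: [-11.0, -2.5, 8.7]
gripper_width: -0.0
t: 32.5
eef_pos: [0.5237, 0.0446, 0.081]
tool_rot: [0.433, -0.555, 0.437, 0.56]
contact_force: [1.7, 0.5, 0.2]
gripper_width: 0.002
t: 33.0
eef_pos: [0.5124, 0.0403, 0.2691]
tool_rot: [-0.438, 0.559, -0.431, -0.556]
contact_force: [0.1, -0.5, -0.2]
gripper_width: 0.846
t: 33.3
eef_pos: [0.5085, 0.0403, 0.2616]
tool_rot: [0.434, -0.557, 0.435, 0.559]
contact_force: [0.4, 0.5, 0.5]
gripper_width: 0.993
t 33.30 p [0.5085 0.0403 0.2616] pushdir yaw 0.247 x [-0.004  0.    -1.   ] z [-0.245  0.97   0.001] F [0.4 0.5 0.5] q [-0.72  0.19  0.6   1.94 -0.12  1.06  1.75] g 0.993
```

View pics/wrist21.png

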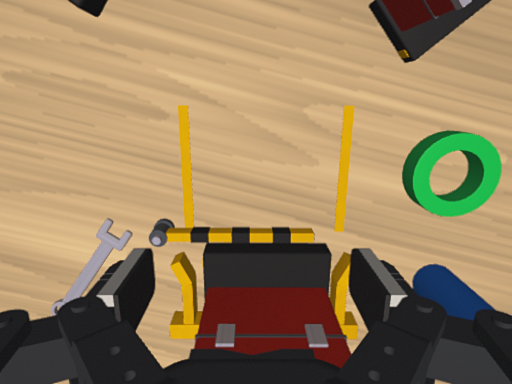

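View pics/side21.png

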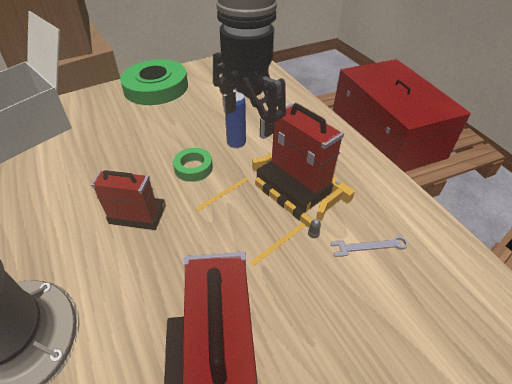

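The bar is shut behind the squared case, and the reel (192,164), can (235,120) and wrench (370,245) are at their original pixels in the side view. One numeric check, then I'll hand in.

```bash
python3 - <<'E'
from edges import *
p=cv2.imread("pics/wrist21.png").astype(float)
edge(p,"foot top",list(range(210,326)),251,264,2,1,.034)
edge(p,"foot/red",list(range(210,326)),283,294,2,1,.034)
edge(p,"bar far",[*range(172,190),*range(212,230),*range(252,270),*range(292,312)],239,247,2,-1,.033)
edge(p,"bar near",[*range(172,190),*range(212,230),*range(252,270),*range(292,312)],229,239,2,1,.033)
edge(p,"stop outer",[*range(174,192),*range(346,354)],330,344,0,1,.032)
a=cv2.imread("pics/side0.png").astype(int);b=cv2.imread("pics/side21.png").astype(int)
for n,(x0,y0,x1,y1) in {"reel":(170,145,216,182),"wrench":(330,233,410,258),"can low":(225,122,248,148)}.items(): print(n,abs(a-b)[y0:y1,x0:x1].mean().round(2))
E
python3 -c "
from station import bot
print(bot.hand_in())"
```

```text
foot top slope 0.0021 row 252.8 rms 0.12 109 yaw 0.2455 [0.6147 0.0868 0.034 ]
foot/red slope 0.0030 row 286.9 rms 0.03 114 yaw 0.2447 [0.6606 0.099  0.034 ]
bar far slope 0.0044 row 242.3 rms 0.12 69 yaw 0.2422 [0.6092 0.0525 0.033 ]
bar near slope 0.0015 row 232.7 rms 0.03 74 yaw 0.2455 [0.5969 0.0495 0.033 ]
stop outer slope 0.0039 row 338.4 rms 0.13 25 yaw 0.2437 [0.7381 0.1141 0.032 ]
reel 6.54
wrench 7.48
can low 18.06
the job is handed in; nothing more can be done
None
```

The case is parked square against the stop with the bar shut behind it, and I handed the job in at about 33 s of the 58 s allowed. No verdict was reported.

- **Case:** I pushed only on the foot's near face, with two open fingers, and the push force stayed within about 37 N. The first push left the foot about 0.02 rad askew, with a gap of about 3 mm at its right end. I only measured this after shutting the bar the first time.
- **Repair:** I dragged the bar open again by its top, squared the foot, and pushed the bar shut once more.
- **Bar:** In the last check it had stopped dead against its hard stop while I pressed with about 11 N.
- **Last angle checks:** The yaws were foot 0.245, stop 0.244 and bar 0.242–0.246, so all three agree within about 0.004 rad. From stop to near face I measured 104 mm after squaring; home is 105 mm.
- **Other objects:** The reel, can and wrench looked in the same places in the side view. The before/after picture difference was low for the reel and wrench. It was higher around the can (18 against about 7), which I put down to the gripper being close to it in that view, but I did not measure the can separately. I didn't notice any unexpected contact forces.
- **Disagreement:** My first bay yaw (0.22, from the lane tape in the scene camera) was off from the later 0.245. That caused the first askew push.

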